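# Clear the bath ledge into the slotted caddy and the tilt-out bin

## Task

Clear the wash things off the granite ledge: slide every flat slab (mirror, foot board, slate) that stands in the wooden draining stand fully down into a slot of the white caddy, one slab to a slot, and tilt out the blue metal bin, load every loose toiletry (soap case, pumice, nail brush, oil bottle) into it and shut it completely. Either group may go first, and how many there are of each varies. Leave the lota, soap dish, toothbrush cup and bucket lid where they are.

Things in the scene. Friction and masses are not known exactly. Their poses are not given: they have to be found in the camera images.
- mirror: Shaving mirror with a red frame: flat slab 10 mm thick (its x axis), 100 mm wide (y), 110 mm tall (z); 0.18 kg; origin at the centre of its bottom edge face, z up. Starts upright in a groove of the draining stand, its bottom 10 mm above the ledge. May be absent (None).
- footboard: Pale wooden foot board with dark ribs: flat slab 10 mm thick (its x axis), 100 mm wide (y), 110 mm tall (z); 0.18 kg; origin at the centre of its bottom edge face, z up. Starts upright in a groove of the draining stand, its bottom 10 mm above the ledge. May be absent (None).
- slate: Grey scrubbing slate with a green top edge: flat slab 10 mm thick (its x axis), 100 mm wide (y), 110 mm tall (z); 0.18 kg; origin at the centre of its bottom edge face, z up. Starts upright in a groove of the draining stand, its bottom 10 mm above the ledge. May be absent (None).
- stand: Brown wooden draining stand (fixed), block 150 (x) x 130 (y) x 30 mm, origin at the centre of its underside. Three loose grooves 18 mm wide (x), 108 mm long (y), 20 mm deep, at x = -50, 0, 50 mm.
- caddy: White slotted caddy (fixed), block 170 (x) x 140 (y) x 60 mm tall, origin at the centre of its underside. Three equal slots open upwards, long along its y, at x = -50, 0, 50 mm. A slab fully home stands on the slot's floor, 50 mm below the mouth, and 60 mm of it show. Any slab fits any slot, one per slot.
- caddy_hole0 (a point): First (x = -50 mm) slot of the caddy: the point is the centre of the slot's mouth, on the caddy's top face, 60 mm above the ledge; axes as the caddy's. The slot is 13 mm wide (x), 103 mm long (y), 50 mm deep, with a 2 mm bevel at the mouth.
- caddy_hole1 (a point): Middle (x = 0) slot of the caddy: the point is the centre of the slot's mouth, on the caddy's top face, 60 mm above the ledge; axes as the caddy's. The slot is 13 mm wide (x), 103 mm long (y), 50 mm deep, with a 2 mm bevel at the mouth.
- caddy_hole2 (a point): Third (x = +50 mm) slot of the caddy: the point is the centre of the slot's mouth, on the caddy's top face, 60 mm above the ledge; axes as the caddy's. The slot is 13 mm wide (x), 103 mm long (y), 50 mm deep, with a 2 mm bevel at the mouth.
- bin_housing: Steel housing (fixed) of the tilt-out bin, on a low white wall 190 mm high. Origin on the ledge below the hinge line, mid-width; its -x points out of the front, y along the hinge, which is 12 mm above the ledge. 232 mm wide, back at x = 140 mm. A hood at 170 to 174 mm height covers x = 50 to 140 mm, leaving a 45 mm gap from above behind the shut front panel (x = 0 to 4 mm).
- bin (a joint): Tilt angle of the blue metal bin about its bottom front edge, rad: 0 shut (front panel upright), grows as its top tilts out to the housing's -x, stop at 0.95. A stiff hinge: it stays where it is left; it takes about 4 to 9 N at the rolled lip to tilt it out (hook fingers behind the lip from above) or to push it shut.
- bin_lip (a point): Middle of the rolled steel lip (12 mm round, 216 mm long) on the top edge of the bin's front panel; moves with the bin. In the bin's own frame 142 mm above the hinge and 2 mm behind it; lip at 154 mm above the ledge when shut.
- bin_floor (a point): Centre of the bin's inner floor; tilts with the bin (x to its back, y along the hinge, z up when shut); when shut 67 mm behind the hinge and 4 mm above it. Inside 126 mm deep (x), 208 mm wide (y). Back wall's top edge: 132 mm behind and 70 mm above the hinge when shut. Sides 70 mm tall, 140 mm in the front half.
- soap_case: Orange plastic soap case with a white line, 95 x 45 x 34 mm tall, 0.11 kg. Long axis x, width y; origin at the centre of its underside. Starts lying on the ledge. May be absent (None).
- pumice: Grey pumice stone, 85 x 42 x 36 mm tall, rounded edges, 0.09 kg. Long axis x, width y; origin at the centre of its underside. Starts lying on the ledge. May be absent (None).
- nail_brush: Nail brush: wooden back 100 x 44 mm (from 20 to 36 mm height) on white bristles 88 x 36 x 20 mm, rigid, 0.08 kg. Long axis x, width y; origin at the centre of its underside. Starts lying on the ledge. May be absent (None).
- oil_bottle: Flat green hair-oil bottle lying on its side, body 78 x 44 x 32 mm, with a yellow cap 24 mm wide reaching to x = 61 mm, 0.13 kg. Long axis x, width y; origin at the centre of its underside. Starts lying on the ledge. May be absent (None). Its origin is at the middle of the green body.
- lota: Bystander: squat steel lota (round pot) 112 mm across, 86 mm tall; origin at the centre of its underside. Leave it alone.
- soap_dish: Bystander: green ceramic soap dish 120 x 85 mm, 26 mm tall, empty; origin at the centre of its underside. Leave it alone.
- brush_cup: Bystander: steel cup 72 mm across, 90 mm tall, two toothbrushes in it reaching 185 mm high; origin at the centre of its underside. Leave it alone.
- bucket_lid: Bystander: orange bucket lid, a disc 200 mm across, 14 mm thick, lying flat; origin at the centre of its underside. Leave it alone.

How it is judged:
By the outcome, as a careful person would: the job done as asked, in the order asked, and still so for the second after the job is handed in, with the robot touching nothing.
Of mirror, footboard, slate only 2 to 3 are there at a start; the rules pass over those that are not, and their reading is None.
Of soap_case, pumice, nail_brush, oil_bottle only 2 to 4 are there at a start; the rules pass over those that are not, and their reading is None.
At some moment in a run one of soap_case, pumice, nail_brush, oil_bottle may be knocked a few centimetres aside while the robot is not near it.
It also fails if it takes over 210 s, if anything falls off the work surface, if the arm or the gripper's body presses on something with over 40 N, if the wrist force passes 120 N, or if a joint passes its speed limit or range.

## Robot

A 6-joint arm with a two-finger parallel gripper is mounted at the origin on the work surface. World frame = base frame: x ahead of the robot, y to its left, z up, the work surface at z = 0. Lengths are in m, angles in rad, forces in N, time in s.
With the tool pointing down it reaches from about 0.3 to 0.875 m from the base axis. Payload 4.2 kg.
Tool frame: the origin (TCP) lies midway between the tips of the shut fingers; the grasp point (between the pads) lies 19 mm behind it; z points along the fingers, y is the line along which they close (so a half turn about z gives the same grasp; the last joint's range is limited). The gripper opens to 85 mm and grips with 20 to 120 N. Pads are 22 mm wide; open, the fingers measure 114 mm over their backs; the gripper's body (76 mm by 85 mm) begins 54 mm behind the grasp point. The pads swing forward as they close: fully open they stand 13 mm farther back than shut.
Start: joints at [1.228, 0.32, 1.565, -0, 1.257, -0.02], TCP at [0.182, 0.545, 0.209] pointing down, gripper open.
Joint ranges: [-3.11, 3.11], [-0.84, 2.01], [0.21, 2.61], [-1.34, 4.49], [0.05, 2.63], [-2.56, 2.56]. Speed limits (rad/s): [2.57, 2.57, 3.14, 3.14, 3.14, 3.14].

## Interface

Orientations are given as a unit quaternion [x, y, z, w].
In Python, from bench import robot gives the robot as it stands.
- The arm moves only by the shell command python3 -m crank 'ROWS'. ROWS is text: rows parted by semicolons, each of 5 numbers parted by spaces: the shift along the world's x, y, z in units of 0.15 m (1.0 is 0.15 m), then the turn about the world's z in units of pi rad (1.0 is pi rad), then the closure, from 0 (fully open) to 1 (shut). In form: tx ty tz twist claw; .... A call has 1 to 5 rows; each row is the pose to reach, as a shift and turn from the pose commanded when the call began, turning the shorter way round; what a row does not reach only later rows make up. A row lasts 1/12 s, in which the tool goes at most 41.7 mm and 7.16 degrees, less where a joint would pass 70% of its speed; a pose out of reach is approached as far as the arm can. A call with a number of a shift or a turn outside -1 to 1 is refused whole. A call with a gripper value outside its range is refused whole. The fingers move at their own pace and stop on an object; the grip force is fixed at half the most. Time passes only in rows, so rows that repeat a pose let the fingers close. It gives the time, the measured TCP pose, the force, the opening and the grip force at its end, in the units of the state.
- robot.get_state(): the state, without advancing time (a new reading comes with each control period).
- robot.camera(name): name is "side" or "top"; returns a dict with "color" (384x512x3 uint8, red, green, blue), "z_map" (384x512 float32, m along the optical axis (not along the pixel's ray), 0 where there is no reading), "fx", "fy", "cx", "cy" (pixels), "k1" (the pictures are not rectified: a ray, as slopes to the right and down, at radius r is drawn at 1 + k1 r^2 times it, then the intrinsics apply), "rvec" (rotation vector, rad) and "tvec" (3), from world to camera coordinates, as OpenCV has them. Camera axes: x right, y down, z forward; pixel columns grow to the right and rows downward; lengths in m; the calibration is good to about 2 mm. A picture is of the moment at which its call begins.
- robot.job_done(): hands the job in; it is judged then, once.
The state is a dict: "t": time; "joint_positions": joint angles; "qvel": joint speeds; "joint_efforts": joint torques, N m; "position": TCP position; "orientation": TCP orientation; "wrist_force": force on the tool from outside, world axes, zero at the start; "wrist_torque": the same for the moment, N m; "finger_gap": opening from 0.0 (shut) to 1.0 (fully open); "finger_force": force on a finger pad.
Only numpy, scipy, OpenCV 4.12 (cv2) and the standard library are available. Lean on these libraries where they do the work, as an engineer would, in place of code of your own. Each camera call takes 0.05 s, during which the arm holds its last target. There are 200 camera calls.

## Working session

There is one attempt and no reset: what is moved stays moved. The work goes in short steps, Python scripts to look and compute and a shell command to move; the robot and the scene stay as the last step left them, time stands still between calls to the robot, and variables do not carry over. Pictures are saved under pics/ and viewed, at most 14 in all, crops included, and the job is handed in when it is done.

```bash
ls; mkdir -p pics; cat > h.py <<'E'
import numpy as np,cv2
from bench import robot
def grab(n):
    c=robot.camera(n); np.save(f'/tmp/{n}.npy',c,allow_pickle=True); return c
def load(n): return np.load(f'/tmp/{n}.npy',allow_pickle=True).item()
def cloud(c):
    h,w=c['z_map'].shape
    u,v=np.meshgrid(np.arange(w),np.arange(h))
    x=(u-c['cx'])/c['fx'];y=(v-c['cy'])/c['fy']
    xd,yd=x.copy(),y.copy()
    for _ in range(8):
        s=1+c['k1']*(x*x+y*y); x=xd/s;y=yd/s
    z=c['z_map']; P=np.stack([x*z,y*z,z],-1)
    R=cv2.Rodrigues(np.array(c['rvec'],float))[0]
    W=(P-np.array(c['tvec']).ravel())@R
    W[z<=0]=np.nan
    return W
def save(c,f,crop=None,s=1):
    im=c['color'][...,::-1]
    if crop: a,b,d,e=crop; im=im[b:e,a:d]
    cv2.imwrite('pics/'+f,cv2.resize(im,None,fx=s,fy=s,interpolation=cv2.INTER_CUBIC))
E
python3 - <<'E'
from h import *
for n in('top','side'):
    c=grab(n); save(c,n+'0.png',s=1.5); R=cv2.Rodrigues(np.array(c['rvec'],float))[0]; print(n,c['fx'],c['k1'],-R.T@np.array(c['tvec']).ravel())
s=robot.get_state();print(s['t'],s['position'],s['orientation'],s['finger_gap'])
E
```

```text
pics
top 445.53408164306023 -0.047933214498818516 [ 0.45415502 -0.02379516  1.1951128 ]
side 433.497043942732 -0.15584873932750581 [-0.03093201 -0.6367402   1.02959742]
0.1 [0.18223425 0.54487846 0.20867799] [ 1.60702160e-01  9.87002636e-01 -7.68698266e-04 -1.45299878e-04] 0.9971374191413171
```

View pics/top0.png

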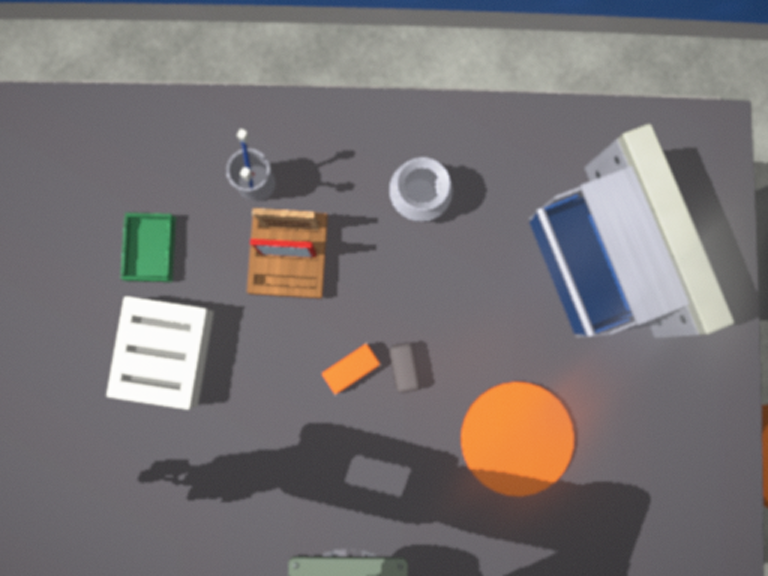

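View pics/side0.png

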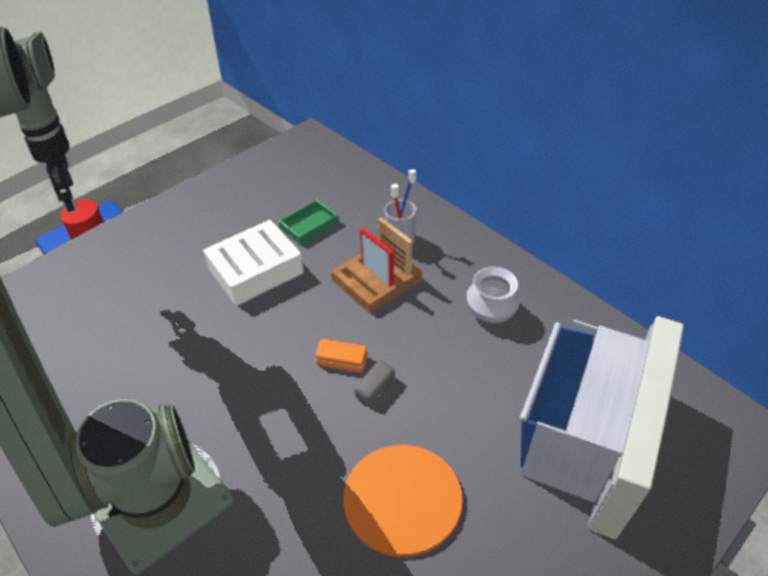

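```bash
cat >> h.py <<'E'
def rect(W,m,lab):
    p=W[m]; p=p[~np.isnan(p[:,0])]
    if len(p)<8: print(lab,'none');return
    (cx,cy),(w,h),a=cv2.minAreaRect(p[:,:2].astype(np.float32))
    if h>w: w,h,a=h,w,a+90
    print(lab,len(p),'c',round(cx,4),round(cy,4),'LxW',round(w,4),round(h,4),'long dir deg',round((a+90)%180-90,1),'z med',np.round(np.median(p[:,2]),4),'mean',np.round(p[:,:2].mean(0),4))
E
python3 - <<'E'
from h import *
c=load('top');W=cloud(c);im=c['color'];hsv=cv2.cvtColor(im,cv2.COLOR_RGB2HSV);H,S,V=hsv[...,0],hsv[...,1],hsv[...,2]
v,u=np.mgrid[:384,:512]; Z=W[...,2]
def box(a,b,d,e): return (u>a/1.5)&(u<d/1.5)&(v>b/1.5)&(v<e/1.5)
print('table z',np.nanmedian(Z[box(400,300,440,330)]))
rect(W,box(310,335,385,400)&(Z>.025),'soap')
rect(W,box(384,335,425,400)&(Z>.025),'pumice')
rect(W,box(90,285,220,420)&(Z>.055)&(Z<.07),'caddy top')
rect(W,box(235,200,335,305)&(Z>.025)&(Z<.037),'stand top')
rect(W,box(235,200,335,305)&(Z>.108),'slabs')
rect(W,box(235,205,335,228)&(Z>.108),'board')
rect(W,box(235,232,335,262)&(Z>.108),'mirror')
rect(W,box(520,200,640,340)&(Z>.135)&(Z<.165)&(S<60)&(u<400),'lip')
rect(W,box(580,100,740,340)&(Z>.183)&(Z<.2),'wall')
rect(W,box(580,100,740,340)&(Z>.167)&(Z<.18),'hood')
for n,b in(('lota',(380,150,460,225)),('cup',(220,120,280,205)),('dish',(110,200,180,290)),('lid',(450,370,590,505))):
    rect(W,box(*b)&(Z>.008),n)
# slots in caddy
m=box(90,285,220,420)&(Z<.05)
m2=cv2.erode(cv2.morphologyEx((box(90,285,220,420)&(Z>.055)).astype(np.uint8),cv2.MORPH_CLOSE,np.ones((11,11))),np.ones((5,5)))>0
n,l=cv2.connectedComponents((m2&(V<120)).astype(np.uint8))
for i in range(1,n):
    if (l==i).sum()>20: print((l==i).sum(),u[l==i].mean(),v[l==i].mean())
E
```

```text
table z 7.059668452192287e-05
soap 625 c 0.4312 0.0019 LxW 0.094 0.0448 long dir deg -55.5 z med 0.0338 mean [0.4308 0.0019]
pumice 505 c 0.434 -0.0916 LxW 0.0849 0.0419 long dir deg 10.9 z med 0.0351 mean [ 0.4341 -0.0915]
caddy top 3067 c 0.4526 0.3306 LxW 0.1712 0.1439 long dir deg -7.6 z med 0.06 mean [0.4529 0.3292]
stand top 1553 c 0.6312 0.1182 LxW 0.1499 0.1312 long dir deg -2.1 z med 0.0302 mean [0.6193 0.1157]
slabs 405 c 0.6585 0.1171 LxW 0.1011 0.0611 long dir deg 88.0 z med 0.1195 mean [0.6578 0.1166]
board 202 c 0.6836 0.1157 LxW 0.0999 0.011 long dir deg 87.7 z med 0.1196 mean [0.6828 0.1158]
mirror 203 c 0.6335 0.1183 LxW 0.1005 0.0108 long dir deg 88.1 z med 0.1194 mean [0.6328 0.1174]
lip 471 c 0.5967 -0.3392 LxW 0.2248 0.0338 long dir deg 17.0 z med 0.1575 mean [ 0.593  -0.3369]
wall 3064 c 0.6602 -0.507 LxW 0.3405 0.0544 long dir deg 22.4 z med 0.1899 mean [ 0.6578 -0.506 ]
hood 4014 c 0.6265 -0.4233 LxW 0.3355 0.1386 long dir deg 21.8 z med 0.1741 mean [ 0.6328 -0.4444]
lota 1134 c 0.7413 -0.1164 LxW 0.1091 0.1009 long dir deg -87.7 z med 0.0609 mean [ 0.7425 -0.1143]
cup 709 c 0.7629 0.1805 LxW 0.0714 0.0699 long dir deg -33.4 z med 0.0679 mean [0.764  0.1799]
dish 895 c 0.6396 0.3665 LxW 0.1215 0.088 long dir deg -0.5 z med 0.0179 mean [0.6409 0.3674]
lid 4403 c 0.3122 -0.2927 LxW 0.1976 0.1974 long dir deg -69.4 z med 0.0141 mean [ 0.3123 -0.2926]
```

```bash
python3 -m crank '1 -0.95 0.1 -0.136 0.7;1 -0.95 0.1 -0.136 0.7;1 -0.95 0.1 -0.136 0.7;1 -0.95 0.1 -0.136 0.7;1 -0.95 0.1 -0.136 0.7'; python3 -m crank '1 -0.95 0 -0.136 0.7;1 -0.95 0 -0.136 0.7;1 -0.95 0 -0.136 0.7;1 -0.95 0 -0.136 0.7;1 -0.95 0 -0.136 0.7'; python3 - <<'E'
from h import *
c=load('top');W=cloud(c);im=c['color'];V=im.max(-1);v,u=np.mgrid[:384,:512]
# caddy: slots as dark px within top; unproject at z=.06 using rays
C=np.array(-cv2.Rodrigues(np.array(c['rvec'],float))[0].T@np.array(c['tvec']).ravel())
c2=dict(c);c2['z_map']=np.ones_like(c['z_map']);D=cloud(c2)-C
P=C+D*((.06-C[2])/D[...,2])[...,None]
a=np.deg2rad(-7.6);R=np.array([[np.cos(a),-np.sin(a)],[np.sin(a),np.cos(a)]])
L=(P[...,:2]-[.4526,.3306])@R
for s in(-.05,0,.05):
    m=(abs(L[...,0]-s)<.02)&(abs(L[...,1])<.062)
    w=np.clip(200.-V,0,None)*m
    print(s,(w*L[...,0]).sum()/w.sum(),(w*L[...,1]).sum()/w.sum(), V[m].min(),V[m].max(), w.sum())
    mm=m&(V<150);print(cv2.minAreaRect(L[mm].astype(np.float32)))
save(c,'cad.png',(60,180,160,290),6)
# lip
Wn=W; Z=W[...,2]
m=(Z>.145)&(Z<.165)&(u>345)&(u<405)&(v>130)&(v<230)
p=W[m];h=np.deg2rad(22.1);q=p[:,:2]@np.array([[np.cos(h),-np.sin(h)],[np.sin(h),np.cos(h)]])
# q0 along hinge y, q1 outward
print('lip out hist',np.histogram(q[:,1],20)); 
# brushes
m=(Z>.1)&(u>140)&(u<200)&(v>70)&(v<145)&((W[...,0]>.71)); print(np.round(W[m],3)[::3])
E
```

```text
t: 0.52
position: [0.3333, 0.4011, 0.2242]
orientation: [0.367, 0.93, -0.0, -0.0]
wrist_force: [0.1, -0.3, 0.0]
finger_gap: 0.311
finger_force: 0.0
t: 0.93
position: [0.4834, 0.2584, 0.2242]
orientation: [0.556, 0.831, -0.0, -0.0]
wrist_force: [0.1, 0.7, -0.4]
finger_gap: 0.3
finger_force: 0.0
-0.05 -0.050285830798030576 0.006568855072190267 111 253 6702.0
((-0.049137622117996216, 0.0018511973321437836), (0.008177051320672035, 0.09532057493925095), 0.4406090974807739)
0 -6.601834163577676e-05 0.010204844630487661 110 253 5407.0
((-0.0005194575060158968, 0.041799966245889664), (0.0075920503586530685, 0.012935598380863667), 8.687840461730957)
0.05 0.05032464928111688 0.014410118478306304 113 253 4410.0
((0.0506405346095562, 0.0431731753051281), (0.007643409539014101, 0.012918117456138134), 8.659918785095215)
lip out hist (array([  1,   2,   3,   3,   2,   6,   4,   4,   7,   5,  10,  14,   6,
         8,   5,   9,  68, 125, 174,  96]), array([-0.5998108 , -0.5962293 , -0.5926478 , -0.5890663 , -0.5854848 ,
       -0.5819033 , -0.57832179, -0.57474029, -0.57115879, -0.56757729,
       -
[... 382 characters left out ...]
0.183]
 [0.791 0.17  0.169]
 [0.789 0.175 0.167]
 [0.789 0.179 0.159]
 [0.787 0.177 0.156]
 [0.787 0.175 0.151]
 [0.784 0.182 0.142]
 [0.785 0.175 0.142]
 [0.782 0.177 0.143]
 [0.781 0.177 0.138]
 [0.78  0.178 0.133]
 [0.778 0.179 0.131]
 [0.778 0.18  0.124]
 [0.777 0.181 0.119]
 [0.777 0.185 0.109]
 [0.777 0.177 0.11 ]
 [0.775 0.178 0.107]
 [0.774 0.179 0.102]
 [0.742 0.171 0.178]
 [0.74  0.166 0.178]
 [0.737 0.168 0.179]
 [0.734 0.173 0.181]
 [0.735 0.166 0.178]
 [0.732 0.175 0.178]
 [0.732 0.168 0.179]
 [0.736 0.164 0.167]
 [0.731 0.174 0.176]
 [0.73  0.166 0.179]
 [0.737 0.163 0.154]
 [0.728 0.168 0.179]
 [0.733 0.165 0.161]
 [0.729 0.171 0.165]
 [0.731 0.165 0.157]
 [0.727 0.166 0.163]]
```

View pics/cad.png

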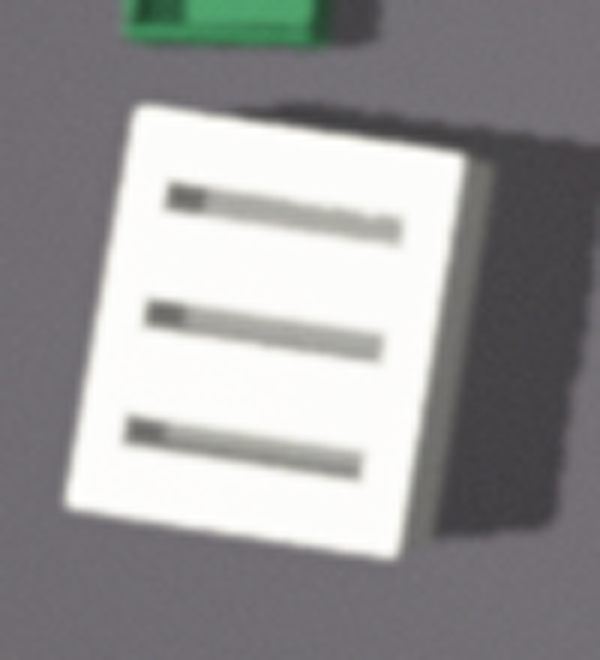

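```bash
cat >> h.py <<'E'
def onplane(c,pts,z):
    C=-cv2.Rodrigues(np.array(c['rvec'],float))[0].T@np.array(c['tvec']).ravel()
    c2=dict(c);c2['z_map']=np.ones_like(c['z_map']);D=cloud(c2)-C
    P=(C+D*((z-C[2])/D[...,2])[...,None]).astype(np.float32)
    pts=np.array(pts,np.float32)
    return cv2.remap(P[...,:2].copy(),pts[:,0][None],pts[:,1][None],cv2.INTER_LINEAR)[0]
E
python3 - <<'E'
from h import *
c=load('top')
f=lambda l:[(60+(x+.5)/6-.5,180+(y+.5)/6-.5) for x,y in l]
q=onplane(c,f([(135,105),(468,155),(400,558),(66,508)]),.06);print(q,q.mean(0))
ang=lambda d:np.degrees(np.arctan2(d[1],d[0]))
print(ang(q[0]-q[3]),ang(q[1]-q[2]),ang(q[0]-q[1]),ang(q[3]-q[2]))
s=onplane(c,f([(167,197),(402,231),(145,313),(382,348),(125,430),(362,466)]),.06)
for i in(0,2,4): print((s[i]+s[i+1])/2,ang(s[i]-s[i+1]),np.linalg.norm(s[i]-s[i+1]))
# camera bias: compare to gripper? lip
W=cloud(c);Z=W[...,2];v,u=np.mgrid[:384,:512]
h=np.deg2rad(22.1);A=np.array([[np.cos(h),-np.sin(h)],[np.sin(h),np.cos(h)]])
Q=W[...,:2]@A
m=(Z>.145)&(Z<.165)&(u>345)&(u<405)&(v>130)&(v<230)&(Q[...,1]>-.546)
p=W[m];print(cv2.fitLine(p[:,:2].astype(np.float32),cv2.DIST_HUBER,0,.01,.01).ravel(),p[:,2].max());rect(W,m,'lip')
E
```

```text
[[0.5474475  0.39010584]
 [0.5287768  0.24735111]
 [0.35871938 0.2699037 ]
 [0.3768348  0.4115622 ]] [0.45294464 0.32973072]
-7.167923 -7.5543365 82.54867 82.71251
[0.50228417 0.32438326] 82.84214 0.10131998
[0.4528885  0.33122748] 82.73566 0.10184578
[0.4034049  0.33768797] 82.56763 0.1015998
[ 0.9301848   0.3670916   0.61945695 -0.32613146] 0.16428486563609157
lip 472 c 0.5921 -0.3386 LxW 0.2159 0.0177 long dir deg 22.4 z med 0.1575 mean [ 0.5916 -0.3373]
```

```bash
python3 -m crank '1 -0.93 0 -0.137 0.7;1 -0.93 0 -0.137 0.7;1 -0.93 0 -0.137 0.7;1 -0.93 0 -0.137 0.7;1 -0.93 0 -0.137 0.7'
```

```text
t: 1.35
position: [0.6337, 0.1187, 0.2238]
orientation: [0.721, 0.693, -0.0, -0.0]
wrist_force: [-0.3, 1.1, 0.0]
finger_gap: 0.301
finger_force: 0.0
```

```bash
python3 -m crank '0 0 -0.6 0 0.7;0 0 -0.6 0 0.7;0 0 -0.92 0 0.7;0 0 -0.92 0 0.7;0 0 -0.92 0 0.7'; python3 -m crank '0 0 0 0 1;0 0 0 0 1;0 0 0 0 1;0 0 0 0 1;0 0 0 0 1';python3 -m crank '0 0 0.3 0 1;0 0 0.6 0 1;0 0 0.6 0 1;0 0 0.6 0 1;0 0 0.6 0 1'
```

```text
t: 1.77
position: [0.6288, 0.12, 0.0809]
orientation: [0.72, 0.694, -0.005, -0.003]
wrist_force: [-0.7, -0.0, -0.5]
finger_gap: 0.299
finger_force: 0.0
t: 2.18
position: [0.633, 0.121, 0.0878]
orientation: [0.72, 0.694, 0.001, 0.001]
wrist_force: [-1.0, 0.2, -1.0]
finger_gap: 0.095
finger_force: 61.2
t: 2.6
position: [0.6321, 0.1208, 0.1767]
orientation: [0.72, 0.694, 0.0, 0.0]
wrist_force: [-1.0, -0.3, -1.7]
finger_gap: 0.092
finger_force: 61.3
```

```bash
python3 -m crank '-0.43 0.68 0 -0.015 1;-0.43 0.68 0 -0.015 1;-0.43 0.68 0 -0.015 1;-0.43 0.68 0 -0.015 1;-0.43 0.68 0 -0.015 1'; python3 -m crank '-0.43 0.68 0 -0.015 1;-0.43 0.68 0 -0.015 1;-0.43 0.68 0 -0.015 1;-0.43 0.68 0 -0.015 1;-0.43 0.68 0 -0.015 1'; python3 -m crank '0 0 0 0 1;0 0 0 0 1'; python3 - <<'E'
from h import *
c=grab('top');W=cloud(c);save(c,'m1.png',(50,120,200,280),4)
c=grab('side');W=cloud(c);save(c,'m1s.png',(90,70,290,220),4)
s=robot.get_state();print(s['position'],s['orientation'])
E
```

```text
t: 3.02
position: [0.5656, 0.2239, 0.1742]
orientation: [0.735, 0.678, -0.002, -0.001]
wrist_force: [0.9, -1.5, -0.7]
finger_gap: 0.093
finger_force: 61.2
t: 3.43
position: [0.5026, 0.325, 0.1749]
orientation: [0.751, 0.66, -0.001, 0.0]
wrist_force: [0.6, -0.9, -1.2]
finger_gap: 0.094
finger_force: 61.2
t: 3.6
position: [0.5041, 0.3233, 0.1756]
orientation: [0.752, 0.659, -0.001, 0.0]
wrist_force: [1.4, 0.8, -1.2]
finger_gap: 0.097
finger_force: 61.2
[0.50419362 0.3233925  0.17602652] [ 7.52612729e-01  6.58463312e-01 -3.58215718e-04  1.33403889e-04]
```

View pics/m1.png

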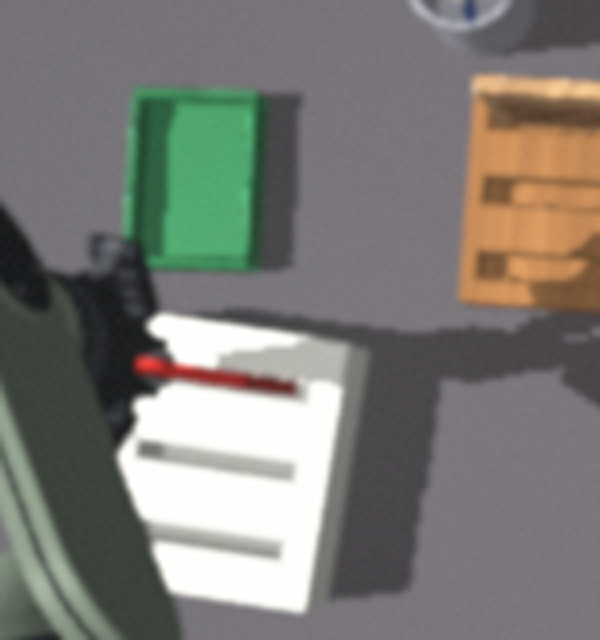

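View pics/m1s.png

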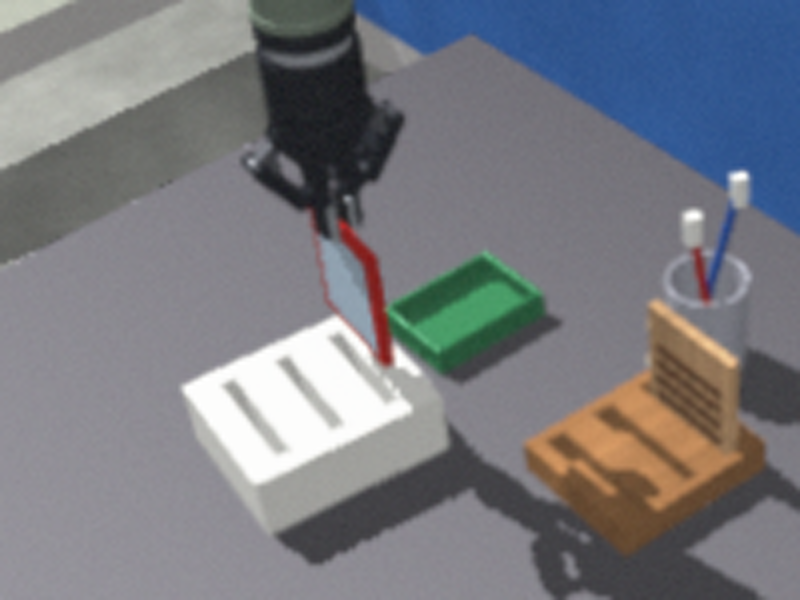

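```bash
cat >> h.py <<'E'
def cad(xy):
    a=np.deg2rad(-7.35);R=np.array([[np.cos(a),-np.sin(a)],[np.sin(a),np.cos(a)]])
    return (xy-np.array([.4528,.3310]))@R
E
cat > slab.py <<'E'
from h import *
import sys
x0,z0=float(sys.argv[1]),float(sys.argv[2])
for n in('top','side'):
    c=load(n);W=cloud(c);Z=W[...,2];L=cad(W[...,:2])
    near=(abs(L[...,0]-x0)<.02)&(abs(L[...,1])<.075)
    m=near&(Z>z0+.02)&(Z<z0+.115)
    im=c['color'].astype(int)
    if n=='top': m&=(Z>z0+.1)
    m&=(im.max(-1)>60)&(L[...,1]<0.03)
    l=L[m];z=Z[m]
    print(n,m.sum(),'x pct',np.round(np.percentile(l[:,0],[2,25,50,75,98]),4),'y',np.round(np.percentile(l[:,1],[1,50,99]),4),'z',np.round(np.percentile(z,[1,50,99]),4))
    if n=='top':
        vx,vy,a,b=cv2.fitLine(l.astype(np.float32),cv2.DIST_HUBER,0,.01,.01).ravel()
        print(' top line: x at y=0',a-vx/vy*b,'yaw in caddy deg',np.degrees(np.arctan(-vx/vy)))
    else:
        A=np.c_[l[:,1],z-z0-.06,np.ones(len(l))]
        k=np.ones(len(l),bool)
        for _ in range(6):
            s=np.linalg.lstsq(A[k],l[k,0],rcond=None)[0];r=l[:,0]-A@s;k=abs(r)<max(.0015,1.5*np.median(abs(r)))
        print(' face plane x=',np.round(s,4),k.sum(),'(yslope, zslope, x at mid)')
        # lower near corner
        print(' bottom z',np.percentile(Z[near&(Z>.066)],1), 'min y face', np.percentile(l[k,1],[1,99]))
E
python3 slab.py .05 .095
```

```text
top 116 x pct [0.0407 0.0484 0.0511 0.0542 0.062 ] y [-0.0555 -0.0236  0.0041] z [0.1962 0.2078 0.2099]
 top line: x at y=0 0.051327065 yaw in caddy deg -0.2493199
side 329 x pct [0.0434 0.0467 0.0475 0.0501 0.0579] y [-0.0596 -0.0288  0.0266] z [0.1162 0.1681 0.2097]
 face plane x= [-0.0083 -0.0011  0.047 ] 209 (yslope, zslope, x at mid)
 bottom z 0.10434325567541483 min y face [-0.05932103  0.02674821]
```

```bash
python3 -m crank '-0.008 0.029 0 0.0015 1;-0.008 0.029 -0.08 0.0015 1;-0.008 0.029 -0.16 0.0015 1;-0.008 0.029 -0.16 0.0015 1;-0.008 0.029 -0.16 0.0015 1'; python3 -m crank '0 0 -0.03 0 1;0 0 -0.06 0 1;0 0 -0.09 0 1;0 0 -0.12 0 1;0 0 -0.12 0 1'; python3 slab.py .05 .05 | head -0; python3 - <<'E'
from h import *
s=robot.get_state();print(s['position'],s['wrist_force'],s['wrist_torque'])
grab('top');grab('side')
E
python3 slab.py .05 .053
```

```text
t: 4.12
position: [0.5021, 0.3287, 0.152]
orientation: [0.751, 0.661, -0.001, -0.0]
wrist_force: [-0.2, -0.7, -1.0]
finger_gap: 0.098
finger_force: 61.2
t: 4.53
position: [0.5017, 0.3288, 0.1334]
orientation: [0.75, 0.661, -0.001, -0.0]
wrist_force: [0.1, 0.1, -2.2]
finger_gap: 0.094
finger_force: 61.2
[0.50172438 0.32884735 0.13341095] [ 0.05504965  0.06080562 -2.21341152] [-0.00901547 -0.02359401  0.01785298]
top 110 x pct [0.0369 0.0458 0.0483 0.0514 0.0595] y [-0.0499 -0.0199  0.0083] z [0.1565 0.1654 0.1679]
 top line: x at y=0 0.048690517 yaw in caddy deg -1.5794035
side 302 x pct [0.0411 0.0439 0.0448 0.0475 0.0549] y [-0.0551 -0.0249  0.029 ] z [0.0737 0.1259 0.1675]
 face plane x= [-0.0184 -0.0056  0.0442] 193 (yslope, zslope, x at mid)
 bottom z 0.07132159187260358 min y face [-0.05519461  0.02920912]Exception ignored on flushing sys.stdout:
BrokenPipeError: [Errno 32] Broken pipe
```

```bash
python3 -m crank '0.007 -0.001 0 0 1;0.007 -0.001 -0.03 0 1;0.007 -0.001 -0.06 0 1;0.007 -0.001 -0.09 0 1;0.007 -0.001 -0.09 0 1'; python3 -m crank '0 0 -0.03 0 1;0 0 -0.06 0 1;0 0 -0.09 0 1;0 0 -0.12 0 1;0 0 -0.12 0 1'
```

```text
t: 5.05
position: [0.5026, 0.3287, 0.1196]
orientation: [0.75, 0.661, -0.001, -0.0]
wrist_force: [0.2, 0.2, -3.0]
finger_gap: 0.092
finger_force: 61.2
t: 5.47
position: [0.5026, 0.3288, 0.1017]
orientation: [0.75, 0.661, -0.001, -0.0]
wrist_force: [0.2, -0.0, -1.9]
finger_gap: 0.097
finger_force: 61.2
```

```bash
python3 -m crank '0 0 -0.03 0 1;0 0 -0.06 0 1;0 0 -0.08 0 1;0 0 -0.09 0 1;0 0 -0.09 0 1'; python3 -m crank '0 0 -0.01 0 1;0 0 -0.02 0 1;0 0 -0.02 0 1'
```

```text
t: 5.88
position: [0.503, 0.329, 0.0889]
orientation: [0.75, 0.661, -0.0, -0.0]
wrist_force: [0.6, -0.3, -1.8]
finger_gap: 0.093
finger_force: 61.3
t: 6.13
position: [0.5036, 0.3289, 0.0871]
orientation: [0.75, 0.661, 0.0, 0.0]
wrist_force: [0.2, -1.5, 2.1]
finger_gap: 0.094
finger_force: 61.7
```

```bash
python3 -m crank '0 0 -0.01 0 1;0 0 -0.015 0 1;0 0 -0.015 0 1'; python3 -m crank '0 0 0 0 0.7;0 0 0 0 0.7;0 0 0 0 0.7;0 0 0 0 0.7'; python3 -m crank '0 0 0.2 0 0.7;0 0 0.4 0 0.7;0 0 0.65 0 0.7;0 0 0.65 0 0.7;0 0 0.65 0 0.7'; python3 -m crank '0.6 -0.73 0 0.014 0.7;0.6 -0.73 0 0.014 0.7;0.6 -0.73 0 0.014 0.7;0.6 -0.73 0 0.014 0.7;0.6 -0.73 0 0.014 0.7'; python3 -m crank '0.6 -0.75 0 0.014 0.7;0.6 -0.75 0 0.014 0.7;0.6 -0.75 0 0.014 0.7;0.6 -0.75 0 0.014 0.7;0.6 -0.75 0 0.014 0.7'; python3 - <<'E'
from h import *
grab('top');grab('side')
s=robot.get_state();print(s['position'],s['orientation'])
E
python3 slab.py .05 .01
```

```text
t: 6.38
position: [0.5043, 0.3289, 0.087]
orientation: [0.75, 0.661, 0.001, 0.001]
wrist_force: [-1.9, -4.1, 12.8]
finger_gap: 0.094
finger_force: 63.1
t: 6.72
position: [0.5032, 0.3292, 0.0839]
orientation: [0.75, 0.661, -0.0, -0.0]
wrist_force: [-0.4, -0.3, -0.2]
finger_gap: 0.296
finger_force: 0.0
t: 7.13
position: [0.5044, 0.3299, 0.184]
orientation: [0.75, 0.661, 0.003, 0.0]
wrist_force: [0.2, 0.1, -0.0]
finger_gap: 0.301
finger_force: 0.0
t: 7.55
position: [0.5948, 0.2159, 0.1793]
orientation: [0.737, 0.676, -0.002, 0.0]
wrist_force: [-0.5, 0.5, -0.9]
finger_gap: 0.3
finger_force: 0.0
t: 7.97
position: [0.6846, 0.1039, 0.1792]
orientation: [0.722, 0.692, -0.001, -0.0]
wrist_force: [-0.9, 1.2, 0.2]
finger_gap: 0.305
finger_force: 0.0
[0.68226949 0.10746374 0.17981222] [ 0.7208353   0.69310403 -0.00106722 -0.00146282]
top 147 x pct [0.0459 0.0483 0.0508 0.0535 0.0559] y [-0.0502 -0.0103  0.0289] z [0.1102 0.1199 0.1241]
 top line: x at y=0 0.050856374 yaw in caddy deg 0.08620131
side 416 x pct [0.0312 0.0438 0.0466 0.0516 0.0674] y [-0.0746 -0.0353  0.0285] z [0.0327 0.0639 0.121 ]
 face plane x= [-0.0384  0.0469  0.0454] 241 (yslope, zslope, x at mid)
 bottom z 0.06662157625086645 min y face [-0.0741008   0.02917982]
```

```bash
python3 -m crank '0.005 0 -0.2 0 0.7;0.005 0 -0.4 0 0.7;0.005 0 -0.62 0 0.7;0.005 0 -0.62 0 0.7;0.005 0 -0.62 0 0.7'; python3 -m crank '0 0 0 0 1;0 0 0 0 1;0 0 0 0 1;0 0 0 0 1;0 0 0 0 1';python3 -m crank '0 0 0.3 0 1;0 0 0.6 0 1;0 0 0.6 0 1;0 0 0.6 0 1;0 0 0.6 0 1'
```

```text
t: 8.48
position: [0.6816, 0.1086, 0.087]
orientation: [0.72, 0.694, -0.002, -0.002]
wrist_force: [0.9, 0.3, -0.4]
finger_gap: 0.302
finger_force: 0.0
t: 8.9
position: [0.6853, 0.1077, 0.0912]
orientation: [0.721, 0.693, 0.002, 0.001]
wrist_force: [-0.3, 1.5, 6.8]
finger_gap: 0.095
finger_force: 60.4
t: 9.32
position: [0.6835, 0.1067, 0.1782]
orientation: [0.721, 0.693, -0.0, -0.0]
wrist_force: [-0.1, 0.3, -2.2]
finger_gap: 0.09
finger_force: 59.4
```

```bash
python3 -m crank '-0.94 0.1 0 -0.01 1;-0.94 0.1 0 -0.01 1;-0.94 0.1 0 -0.01 1;-0.94 0.1 0 -0.01 1;-0.94 0.1 0 -0.01 1'; python3 -m crank '-0.935 0.38 0 -0.01 1;-0.935 0.38 0 -0.01 1;-0.935 0.38 0 -0.01 1;-0.935 0.38 0 -0.01 1;-0.935 0.38 0 -0.01 1'; python3 -m crank '0 1 0 -0.009 1;0 1 0 -0.009 1;0 1 0 -0.009 1;0 1 0 -0.009 1;0 1 0 -0.009 1';python3 -m crank '0 0 0 0 1;0 0 0 0 1;0 0 0 0 1'; python3 - <<'E'
from h import *
grab('top');c=grab('side');save(c,'b1s.png',(90,70,290,220),4)
s=robot.get_state();print(s['position'],s['orientation'],cad(s['position'][:2]))
E
python3 slab.py -.05 .099
```

```text
t: 9.73
position: [0.5366, 0.1217, 0.1761]
orientation: [0.731, 0.682, -0.004, -0.003]
wrist_force: [-0.1, -0.5, -2.1]
finger_gap: 0.09
finger_force: 59.5
t: 10.15
position: [0.3969, 0.1792, 0.1766]
orientation: [0.741, 0.671, -0.003, -0.002]
wrist_force: [-0.2, -0.5, -2.5]
finger_gap: 0.094
finger_force: 59.5
t: 10.57
position: [0.4036, 0.3336, 0.1767]
orientation: [0.75, 0.661, 0.0, -0.001]
wrist_force: [0.7, -0.3, -2.2]
finger_gap: 0.09
finger_force: 59.6
t: 10.82
position: [0.4028, 0.3277, 0.1778]
orientation: [0.752, 0.659, -0.001, 0.0]
wrist_force: [0.1, 0.0, -2.1]
finger_gap: 0.089
finger_force: 59.6
[0.40291271 0.32779327 0.17841463] [ 7.51911007e-01  6.59264495e-01 -3.83211491e-04  1.31847653e-04] [-0.04906713 -0.00956247]
top 111 x pct [-0.0603 -0.0524 -0.0502 -0.0472 -0.0372] y [-0.0531 -0.03   -0.0035] z [0.202  0.2067 0.2131]
 top line: x at y=0 -0.051396307 yaw in caddy deg 2.834423
side 278 x pct [-0.0574 -0.054  -0.053  -0.0495 -0.0402] y [-0.0589 -0.0293  0.0286] z [0.1208 0.1702 0.2129]
 face plane x= [-0.0168  0.0184 -0.0539] 173 (yslope, zslope, x at mid)
 bottom z 0.10044946709632731 min y face [-0.05775883  0.02956104]
```

```bash
python3 -m crank '-0.003 0.015 -0.1 0.001 1;-0.003 0.015 -0.2 0.001 1;-0.003 0.015 -0.24 0.001 1;-0.003 0.015 -0.24 0.001 1;-0.003 0.015 -0.24 0.001 1'; python3 -m crank '0 0 -0.03 0 1;0 0 -0.06 0 1;0 0 -0.06 0 1'; python3 - <<'E'
from h import *
grab('top');c=grab('side')
s=robot.get_state();print(s['position'],s['orientation'],cad(s['position'][:2]))
E
python3 slab.py -.05 .056
```

```text
t: 11.33
position: [0.4026, 0.331, 0.143]
orientation: [0.751, 0.661, 0.0, 0.0]
wrist_force: [0.1, 0.2, -1.8]
finger_gap: 0.083
finger_force: 59.5
t: 11.58
position: [0.4022, 0.3311, 0.1331]
orientation: [0.75, 0.661, -0.0, 0.0]
wrist_force: [0.1, -0.5, -2.4]
finger_gap: 0.09
finger_force: 59.5
[0.40237362 0.33126062 0.13360008] [7.50358802e-01 6.61030754e-01 2.97348573e-05 9.88691464e-05] [-0.05004538 -0.00619257]
top 109 x pct [-0.0636 -0.0542 -0.0516 -0.0483 -0.0368] y [-0.0491 -0.0229 -0.0016] z [0.158  0.1622 0.1703]
 top line: x at y=0 -0.052816965 yaw in caddy deg 2.314243
side 251 x pct [-0.0599 -0.0545 -0.0536 -0.0501 -0.0353] y [-0.0542 -0.0247  0.029 ] z [0.0766 0.1276 0.1705]
 face plane x= [-0.0077  0.0192 -0.0542] 150 (yslope, zslope, x at mid)
 bottom z 0.07233563238201793 min y face [-0.05368358  0.02954744]
```

```bash
python3 -m crank '0 -0.003 -0.03 0 1;0 -0.003 -0.06 0 1;0 -0.003 -0.09 0 1;0 -0.003 -0.12 0 1;0 -0.003 -0.12 0 1'; python3 -m crank '0 0 -0.03 0 1;0 0 -0.06 0 1;0 0 -0.09 0 1;0 0 -0.12 0 1;0 0 -0.12 0 1'; python3 -m crank '0 0 -0.02 0 1;0 0 -0.04 0 1;0 0 -0.06 0 1;0 0 -0.06 0 1'
```

```text
t: 12.1
position: [0.4019, 0.3305, 0.1145]
orientation: [0.75, 0.661, -0.001, 0.0]
wrist_force: [0.7, 0.1, -3.4]
finger_gap: 0.091
finger_force: 59.5
t: 12.52
position: [0.4019, 0.3305, 0.0966]
orientation: [0.75, 0.661, -0.001, 0.0]
wrist_force: [0.2, 0.4, -2.0]
finger_gap: 0.093
finger_force: 59.5
t: 12.85
position: [0.4035, 0.3309, 0.0911]
orientation: [0.75, 0.661, 0.001, 0.001]
wrist_force: [-1.6, -3.1, 12.2]
finger_gap: 0.087
finger_force: 61.4
```

```bash
python3 -m crank '0 0 0 0 0.7;0 0 0 0 0.7;0 0 0 0 0.7;0 0 0 0 0.7'; python3 -m crank '0 0 0.3 0 0.7;0 0 0.6 0 0.7;0 0 0.85 0 0.7;0 0 0.85 0 0.7;0 0 0.85 0 0.7'; for i in 1; do :; done; python3 -m crank '0.264 -0.924 0 0.0327 1;0.264 -0.924 0 0.0327 1;0.264 -0.924 0 0.0327 1;0.264 -0.924 0 0.0327 1;0.264 -0.924 0 0.0327 1'; python3 -m crank '0.264 -0.924 0 0.0327 1;0.264 -0.924 0 0.0327 1;0.264 -0.924 0 0.0327 1;0.264 -0.924 0 0.0327 1;0.264 -0.924 0 0.0327 1'; python3 -m crank '0.264 -0.924 0 0.0327 1;0.264 -0.924 0 0.0327 1;0.264 -0.924 0 0.0327 1;0.264 -0.924 0 0.0327 1;0.264 -0.924 0 0.0327 1';  python3 -m crank '0.264 -0.924 0 0.0327 1;0.264 -0.924 0 0.0327 1;0.264 -0.924 0 0.0327 1;0.264 -0.924 0 0.0327 1;0.264 -0.924 0 0.0327 1';  python3 -m crank '0.264 -0.924 0 0.0327 1;0.264 -0.924 0 0.0327 1;0.264 -0.924 0 0.0327 1;0.264 -0.924 0 0.0327 1;0.264 -0.924 0 0.0327 1'; python3 -m crank '0 0 0 0 1;0 0 0 0 1'; python3 - <<'E'
from h import *
c=grab('top');save(c,'bin1.png',(330,70,500,240),3.5);c=grab('side')
s=robot.get_state();print(s['position'],s['orientation'],s['joint_positions'])
E
python3 slab.py -.05 .01;python3 slab.py .05 .01
```

```text
t: 13.18
position: [0.4021, 0.3308, 0.0885]
orientation: [0.75, 0.661, -0.0, -0.0]
wrist_force: [-0.2, -0.4, -0.3]
finger_gap: 0.3
finger_force: 0.0
t: 13.6
position: [0.4035, 0.3319, 0.2189]
orientation: [0.75, 0.661, 0.003, 0.0]
wrist_force: [-0.0, 0.5, -0.5]
finger_gap: 0.302
finger_force: 0.0
t: 14.02
position: [0.4414, 0.1885, 0.2142]
orientation: [0.717, 0.697, -0.002, -0.0]
wrist_force: [-0.4, 0.3, -0.1]
finger_gap: 0.002
finger_force: 0.0
t: 14.43
position: [0.4817, 0.051, 0.2145]
orientation: [0.68, 0.733, -0.001, -0.001]
wrist_force: [-0.4, 0.3, 0.5]
finger_gap: 0.0
finger_force: 0.0
t: 14.85
position: [0.5218, -0.0869, 0.2144]
orientation: [0.641, 0.767, -0.001, -0.001]
wrist_force: [-0.0, -1.3, 0.3]
finger_gap: -0.002
finger_force: 0.0
t: 15.27
position: [0.5617, -0.225, 0.2142]
orientation: [0.601, 0.8, -0.0, -0.001]
wrist_force: [0.6, 0.6, 0.1]
finger_gap: 0.0
finger_force: 0.0
t: 15.68
position: [0.6014, -0.3632, 0.2137]
orientation: [0.558, 0.83, 0.0, -0.001]
wrist_force: [-0.3, -0.0, -1.0]
finger_gap: -0.001
finger_force: 0.0
t: 15.85
position: [0.6005, -0.3592, 0.21
[... 437 characters left out ...]
at y=0 -0.051444937 yaw in caddy deg 0.37235206
side 144 x pct [-0.0688 -0.0567 -0.047  -0.038  -0.0306] y [-0.0744 -0.0688 -0.0342] z [0.0308 0.0555 0.0649]
 face plane x= [ 0.3431  0.0659 -0.0236] 99 (yslope, zslope, x at mid)
 bottom z 0.072551391712528 min y face [-0.07442976 -0.03275981]
top 149 x pct [0.0457 0.0481 0.0508 0.0535 0.0559] y [-0.0501 -0.0107  0.0277] z [0.1108 0.1197 0.1246]
 top line: x at y=0 0.05079353 yaw in caddy deg 0.06945368
side 372 x pct [0.0315 0.0422 0.0465 0.0517 0.0679] y [-0.0747 -0.042   0.0257] z [0.0322 0.0607 0.119 ]
 face plane x= [-0.0726  0.0446  0.0445] 227 (yslope, zslope, x at mid)
 bottom z 0.06703410083928925 min y face [-0.07418334  0.02566793]
```

View pics/bin1.png

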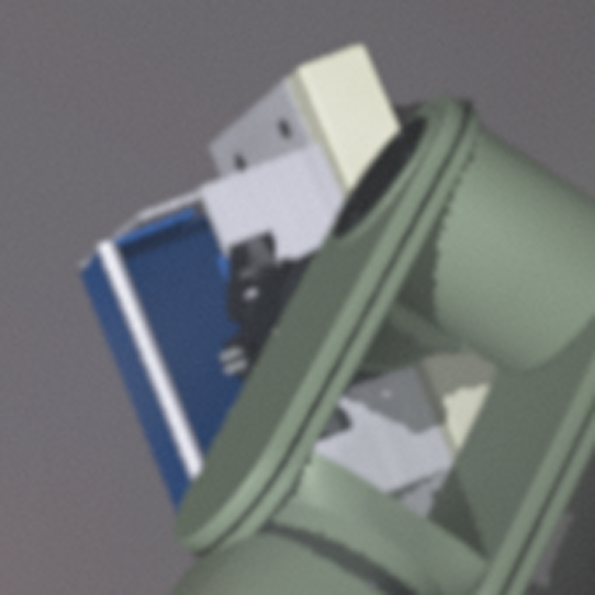

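```bash
python3 -m crank '0 0 -0.2 0 1;0 0 -0.4 0 1;0 0 -0.54 0 1;0 0 -0.54 0 1;0 0 -0.54 0 1'; python3 -m crank '-0.04 0.1 0 0 1;-0.08 0.2 -0.01 0 1;-0.1225 0.3 -0.027 0 1;-0.1225 0.3 -0.027 0 1'; python3 -m crank '-0.03 0.07 -0.03 0 1;-0.06 0.14 -0.07 0 1;-0.085 0.206 -0.1 0 1;-0.085 0.206 -0.1 0 1'
```

```text
t: 16.37
position: [0.6, -0.3606, 0.1348]
orientation: [0.557, 0.83, 0.0, -0.001]
wrist_force: [0.1, -0.5, 1.4]
finger_gap: -0.003
finger_force: 0.0
t: 16.7
position: [0.582, -0.3147, 0.134]
orientation: [0.557, 0.83, 0.001, 0.001]
wrist_force: [-1.3, 0.6, -0.7]
finger_gap: 0.001
finger_force: 0.0
t: 17.03
position: [0.5692, -0.285, 0.1174]
orientation: [0.557, 0.83, 0.0, 0.0]
wrist_force: [-0.0, 0.9, 0.2]
finger_gap: 0.003
finger_force: 0.0
```

```bash
python3 -m crank '-0.03 0.07 -0.06 0 1;-0.06 0.14 -0.12 0 1;-0.08 0.2 -0.17 0 1;-0.08 0.2 -0.17 0 1'; python3 - <<'E'
from h import *
c=grab('side');save(c,'bin2.png',(300,180,500,380),3)
s=robot.get_state();print(s['position'],s['wrist_force'])
E
```

```text
t: 17.37
position: [0.557, -0.2555, 0.0908]
orientation: [0.557, 0.83, 0.0, -0.0]
wrist_force: [-0.1, -0.8, 0.1]
finger_gap: -0.002
finger_force: 0.0
[ 0.55784468 -0.25653518  0.09152141] [0.84679601 0.28111224 0.25982758]
```

View pics/bin2.png

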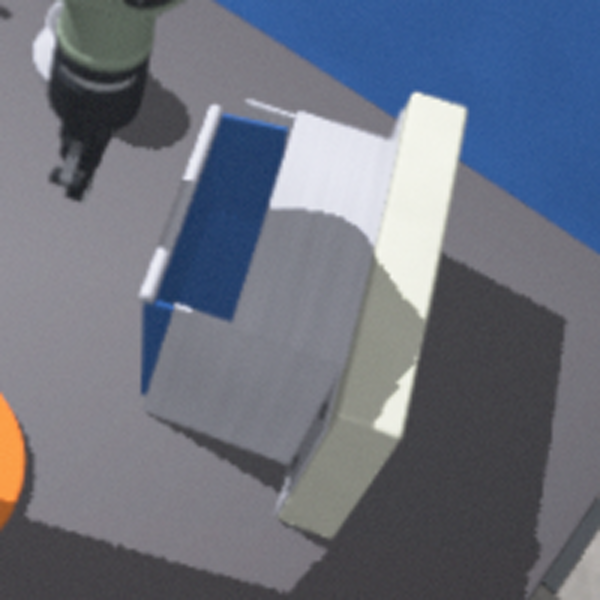

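```bash
python3 - <<'E'
from h import *
c=load('side');W=cloud(c);Z=W[...,2];v,u=np.mgrid[:384,:512]
# side crop px ->(300+x/3,180+y/3)
for x,y in[(213,113),(200,150),(165,255),(150,290),(275,210),(290,130),(440,100)]:
    i,j=180+y//3,300+x//3; print('side',(x,y),np.round(W[i,j],3))
t=grab('top');W=cloud(t);save(t,'bin3.png',(330,70,500,240),3.5)
for x,y in[(105,250),(150,360),(190,465),(215,225)]:
    i,j=70+int(y/3.5),330+int(x/3.5); print('top',(x,y),np.round(W[i,j],3))
print(onplane(t,[(542/1.5,210/1.5),(592/1.5,333/1.5)],.158))
E
```

```text
side (213, 113) [ 0.685 -0.302  0.158]
side (200, 150) [ 0.64  -0.319  0.157]
side (165, 255) [ 0.534 -0.367  0.157]
side (150, 290) [ 0.5   -0.379  0.159]
side (275, 210) [ 0.623 -0.407  0.172]
side (290, 130) [ 0.721 -0.36   0.152]
side (440, 100) [ 0.815 -0.446  0.189]
top (105, 250) [ 0.686 -0.298  0.156]
top (150, 360) [ 0.564 -0.235  0.471]
top (190, 465) [ 0.516 -0.261  0.45 ]
top (215, 225) [ 0.701 -0.367  0.173]
[[ 0.6881194  -0.3005482 ]
 [ 0.49384305 -0.37906504]]
```

View pics/bin3.png

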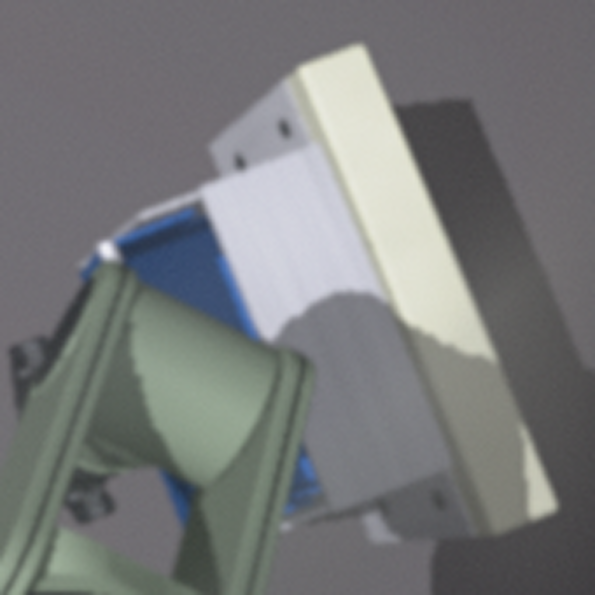

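```bash
cat >> h.py <<'E'
def proj(c,p):
    R=cv2.Rodrigues(np.array(c['rvec'],float))[0];q=R@np.array(p)+np.array(c['tvec']).ravel()
    x,y=q[:2]/q[2];s=1+c['k1']*(x*x+y*y);return c['fx']*x*s+c['cx'],c['fy']*y*s+c['cy']
E
python3 - <<'E'
from h import *
c=load('side');p=robot.get_state()['position'];print(p)
u,v=proj(c,p);print('side crop',(u-300)*3,(v-180)*3)
t=load('top');u,v=proj(t,[.6005,-.3595,.2163]);print('bin1 crop',(u-330)*3.5,(v-70)*3.5)
W=cloud(t);Z=W[...,2]
E
```

```text
[ 0.5584773  -0.25723368  0.09198737]
side crop 73.50182797276324 206.18096971325798
bin1 crop 225.1613013684087 362.122879206442
```

```bash
python3 -m crank '0 0 0.3 0 1;0 0 0.6 0 1;0 0 0.83 0 1;0 0 0.83 0 1;0 0 0.83 0 1'; python3 -m crank '0.287 -0.703 0 0 1;0.287 -0.703 0 0 1;0.287 -0.703 0 0 1;0.287 -0.703 0 0 1;0.287 -0.703 0 0 1'; python3 -m crank '0 0 -0.2 0 1;0 0 -0.4 0 1;0 0 -0.6 0 1;0 0 -0.6 0 1;0 0 -0.6 0 1'; python3 -m crank '-0.02 0.05 0 0 1;-0.02 0.05 0 0 1'; python3 -m crank '-0.02 0.05 0 0 1;-0.02 0.05 0 0 1';python3 -m crank '-0.02 0.05 0 0 1;-0.02 0.05 0 0 1'; python3 -m crank '-0.02 0.05 0 0 1;-0.02 0.05 0 0 1'; python3 - <<'E'
from h import *
c=grab('side');save(c,'bin4.png',(300,180,500,380),3)
s=robot.get_state();print(s['position'],s['wrist_force'])
E
```

```text
t: 17.88
position: [0.5596, -0.2582, 0.2199]
orientation: [0.558, 0.83, 0.001, 0.005]
wrist_force: [0.4, 0.0, -0.8]
finger_gap: -0.001
finger_force: 0.0
t: 18.3
position: [0.5999, -0.3634, 0.213]
orientation: [0.559, 0.829, 0.0, -0.001]
wrist_force: [0.6, 0.5, -0.1]
finger_gap: -0.001
finger_force: 0.0
t: 18.72
position: [0.5991, -0.3602, 0.1238]
orientation: [0.558, 0.83, 0.0, -0.002]
wrist_force: [0.5, 0.1, 0.7]
finger_gap: 0.002
finger_force: 0.0
t: 18.88
position: [0.5981, -0.3539, 0.1279]
orientation: [0.558, 0.83, 0.0, 0.002]
wrist_force: [-0.8, 0.4, -0.7]
finger_gap: 0.001
finger_force: 0.0
t: 19.05
position: [0.5955, -0.3475, 0.1276]
orientation: [0.558, 0.83, -0.0, 0.003]
wrist_force: [2.7, -3.2, -1.7]
finger_gap: -0.002
finger_force: 1.8
t: 19.22
position: [0.5922, -0.3399, 0.1271]
orientation: [0.558, 0.83, -0.0, 0.002]
wrist_force: [2.5, -4.3, -0.0]
finger_gap: -0.001
finger_force: 1.9
t: 19.38
position: [0.5889, -0.3321, 0.1267]
orientation: [0.558, 0.83, -0.0, 0.002]
wrist_force: [1.7, -4.1, 1.4]
finger_gap: -0.004
finger_force: 1.7
[ 0.5889052  -0.33212956  0.12662558] [ 1.17114459 -2.9500436   1.91818061]
```

View pics/bin4.png

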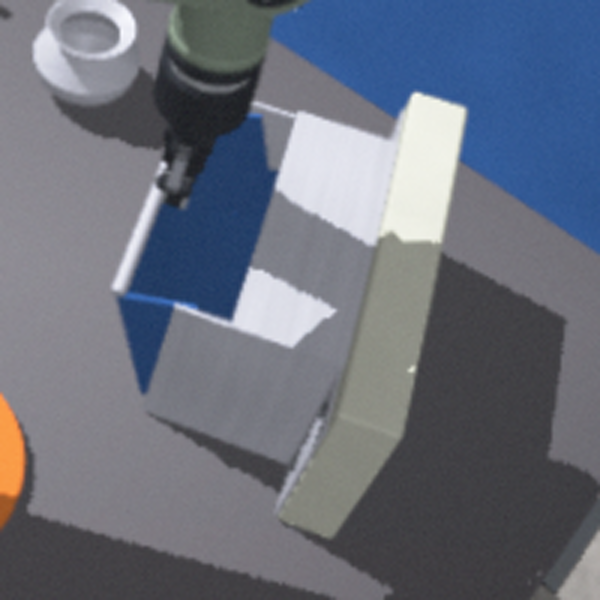

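```bash
python3 -m crank '-0.02 0.05 -0.015 0 1;-0.04 0.1 -0.03 0 1;-0.06 0.15 -0.05 0 1;-0.08 0.2 -0.075 0 1;-0.085 0.21 -0.075 0 1'; python3 -m crank '-0.02 0.05 -0.035 0 1;-0.04 0.1 -0.07 0 1;-0.06 0.15 -0.12 0 1;-0.08 0.2 -0.16 0 1;-0.09 0.222 -0.187 0 1'; python3 -m crank '-0.01 0.025 -0.015 0 1;-0.015 0.035 -0.02 0 1;-0.015 0.035 -0.02 0 1';python3 - <<'E'
from h import *
c=grab('side');save(c,'bin5.png',(300,180,500,380),3);W=cloud(c);np.save('/tmp/W.npy',W)
s=robot.get_state();print(s['position'],s['wrist_force'])
E
```

```text
t: 19.85
position: [0.5756, -0.3, 0.1143]
orientation: [0.558, 0.83, 0.0, 0.001]
wrist_force: [1.2, -4.1, 1.2]
finger_gap: 0.002
finger_force: 2.1
t: 20.27
position: [0.5619, -0.266, 0.0856]
orientation: [0.558, 0.83, 0.0, 0.0]
wrist_force: [1.8, -3.1, 4.2]
finger_gap: 0.002
finger_force: 2.2
t: 20.52
position: [0.5594, -0.2609, 0.0826]
orientation: [0.558, 0.83, 0.0, -0.001]
wrist_force: [0.6, -1.0, 1.5]
finger_gap: -0.001
finger_force: 0.6
[ 0.55933772 -0.26088052  0.08256004] [0.79733947 0.03293288 0.4261068 ]
```

View pics/bin5.png

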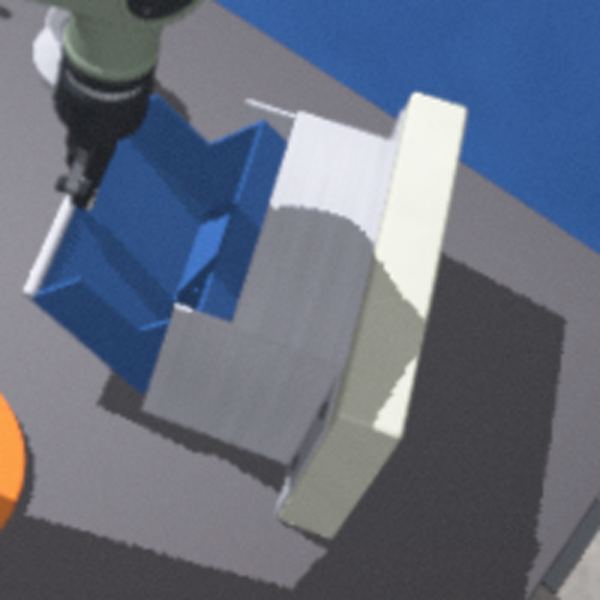

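```bash
python3 -m crank '0 0 0.3 0 1;0 0 0.6 0 1;0 0 0.87 0 1;0 0 0.87 0 0;0 0 0.87 0 0'; python3 -m crank '0 0.6 0 0.034 0;0 0.9 0 0.034 0;0 0.9 0 0.034 0;0 0.9 0 0.034 0;0 0.9 0 0.034 0'; cat > items.py <<'E'
from h import *
W=cloud(grab('top'));Z=W[...,2];X,Y=W[...,0],W[...,1]
m=((Z>.022)&(Z<.05)&(X>.3)&(X<.6)&(Y<.2)&(Y>-.25)).astype(np.uint8)
n,l,st,_=cv2.connectedComponentsWithStats(m)
for i in range(1,n):
    if st[i,4]>60: rect(W,l==i,'obj')
s=robot.get_state();a=2*np.degrees(np.arctan2(s['orientation'][1],s['orientation'][0]))-90
print(s['t'],s['position'],'tool ang',a)
# lip
m=(Z>.06)&(Z<.13)&(X>.4)&(X<.7)&(Y<-.2)&(Y>-.3); 
W2=cloud(grab('side'));Z2=W2[...,2];R=load('side')['color'].astype(int)
m=(Z2>.06)&(Z2<.13)&(W2[...,0]>.4)&(W2[...,0]<.7)&(W2[...,1]<-.19)&(W2[...,1]>-.32)&(np.ptp(R,axis=-1)<50)&(R.max(-1)>120)
rect(W2,m,'lip')
E
python3 items.py
```

```text
t: 20.98
position: [0.5606, -0.2617, 0.2166]
orientation: [0.558, 0.83, 0.001, 0.002]
wrist_force: [0.1, 0.6, -0.7]
finger_gap: 0.272
finger_force: 0.0
t: 21.4
position: [0.558, -0.1233, 0.2112]
orientation: [0.511, 0.86, -0.0, -0.003]
wrist_force: [-0.5, -0.3, 0.2]
finger_gap: 0.975
finger_force: 0.0
obj 554 c 0.5785 0.1206 LxW 0.1307 0.0447 long dir deg 88.0 z med 0.0299 mean [0.5765 0.1198]
obj 632 c 0.4312 0.002 LxW 0.0943 0.0448 long dir deg -55.3 z med 0.0339 mean [0.4309 0.0018]
obj 87 c 0.4571 -0.1006 LxW 0.0365 0.0217 long dir deg 0.6 z med 0.0353 mean [ 0.4553 -0.1   ]
21.45 [ 0.55851325 -0.12538949  0.21147016] tool ang 28.450467914205433
lip 325 c 0.5554 -0.2533 LxW 0.2194 0.0292 long dir deg 27.0 z med 0.1032 mean [ 0.5489 -0.2566]
```

```bash
python3 -m crank '-0.849 0.85 0 0.0347 0;-0.849 0.85 0 0.0347 0;-0.849 0.85 0 0.0347 0;-0.849 0.85 0 0.0347 0;-0.849 0.85 0 0.0347 0'; python3 -m crank '0 0 -0.3 0 0;0 0 -0.6 0 0;0 0 -0.8 0 0;0 0 -0.8 0 0;0 0 -0.8 0 0'; python3 - <<'E'
from h import *
c=load('side');W=cloud(c);e=np.array([np.cos(np.deg2rad(22.3)),np.sin(np.deg2rad(22.3))]);o=np.array([-e[1],e[0]])
d=W[...,:2]-np.array([.5915,-.3395]);A=d@e;O=d@o;Z=W[...,2]
# profile: x_h = 2-O*1000
for a in(-.08,-.05,.05,.08):
    m=(abs(A-a)<.012)&(Z>.01)&(O>-.15)&(O<.16)
    p=np.c_[2-1000*O[m],1000*Z[m]];i=np.argsort(p[:,0]);p=p[i];print(a,np.round(p[::max(1,len(p)//22)]).astype(int).tolist())
t=load('side')
E
python3 items.py
```

```text
t: 21.92
position: [0.4279, 0.0019, 0.2124]
orientation: [0.465, 0.885, -0.001, -0.002]
wrist_force: [-0.4, -0.9, -0.6]
finger_gap: 0.997
finger_force: 0.0
t: 22.33
position: [0.4316, -0.0002, 0.0923]
orientation: [0.466, 0.885, -0.001, -0.002]
wrist_force: [-0.4, -0.4, 0.8]
finger_gap: 1.001
finger_force: 0.0
-0.08 [[-98, 102], [-90, 104], [-84, 93], [-75, 89], [47, 162], [53, 157], [59, 149], [66, 146], [70, 139], [76, 173], [82, 174], [88, 174], [93, 174], [99, 174], [105, 175], [110, 174], [116, 174], [122, 176], [128, 172], [134, 173], [139, 175], [144, 175], [150, 172]]
-0.05 [[-98, 99], [-88, 104], [-80, 92], [-71, 86], [-62, 78], [-51, 68], [-38, 60], [-23, 54], [-10, 42], [4, 27], [49, 156], [58, 151], [67, 145], [74, 174], [82, 176], [91, 174], [100, 172], [108, 172], [116, 174], [124, 170], [133, 172], [142, 172], [149, 174]]
0.05 [[-158, 585], [-143, 550], [-141, 555], [-138, 552], [-86, 102], [-74, 88], [-61, 76], [-48, 69], [-34, 59], [-20, 50], [-5, 34], [10, 21], [25, 18], [39, 40], [53, 157], [66, 146], [78, 175], [90, 173], [103, 170], [115, 175], [127, 176], [140, 175]]
0.08 [[-97, 102], [-85, 96], [-74, 88], [-64, 82], [-53, 74], [-41, 65], [-30, 55], [-18, 48], [-7, 35], [6, 30], [17, 18], [30, 29], [42, 46], [53, 155], [65, 148], [74, 173], [84, 174], [95, 171], [105, 174], [116, 173], [126, 174], [137, 172], [147, 173]]
obj 554 c 0.5781 0.1208 LxW 0.1305 0.0447 long dir deg 88.7 z med 0.0297 mean [0.5764 0.1197]
obj 416 c 0.435 -0.0972 LxW 0.0858 0.0392 long dir deg 0.9 z med 0.0354 mean [ 0.4317 -0.0953]
22.3833 [ 4.33469288e-01 -9.67787129e-05  9.39491377e-02] tool ang 34.47159071056538
lip 302 c 0.5566 -0.2524 LxW 0.22 0.0125 long dir deg 22.1 z med 0.1035 mean [ 0.5532 -0.2545]
```

```bash
python3 -m crank '-0.005 0.012 -0.2 0 0;-0.005 0.012 -0.4 0 0;-0.005 0.012 -0.55 0 0;-0.005 0.012 -0.55 0 0;-0.005 0.012 -0.55 0 0'; python3 -m crank '0 0 0 0 1;0 0 0 0 1;0 0 0 0 1;0 0 0 0 1;0 0 0 0 1'; python3 -m crank '0 0 0.2 0 1;0 0 0.5 0 1;0 0 0.9 0 1;0 0 0.9 0 1;0 0 0.9 0 1'; python3 items.py
```

```text
t: 22.85
position: [0.433, 0.0023, 0.012]
orientation: [0.465, 0.885, 0.0, 0.001]
wrist_force: [0.4, 1.3, 0.6]
finger_gap: 1.003
finger_force: 0.0
t: 23.27
position: [0.4321, 0.0025, 0.0119]
orientation: [0.465, 0.885, 0.0, 0.001]
wrist_force: [-2.4, -0.9, 22.4]
finger_gap: 0.298
finger_force: 10.9
t: 23.68
position: [0.4353, 0.0026, 0.1512]
orientation: [0.465, 0.885, 0.003, 0.005]
wrist_force: [0.2, -0.4, -0.3]
finger_gap: -0.003
finger_force: 0.0
obj 556 c 0.5775 0.1213 LxW 0.1312 0.0453 long dir deg 89.2 z med 0.0299 mean [0.5767 0.1196]
obj 419 c 0.435 -0.0972 LxW 0.0858 0.0373 long dir deg 2.9 z med 0.0352 mean [ 0.4319 -0.0953]
23.7333 [0.43343808 0.00259809 0.1485471 ] tool ang 34.55164928299814
lip 295 c 0.5566 -0.2523 LxW 0.2164 0.0127 long dir deg 22.1 z med 0.1036 mean [ 0.5534 -0.2544]
```

```bash
python3 -m crank '0 1 0.2 0 0;0 1 0.2 0 0;0 1 0.2 0 0;0 1 0.2 0 0;0 1 0.2 0 0'; python3 items.py; python3 - <<'E'
from h import *
save(load('top'),'it.png',(150,160,400,340),3)
E
```

```text
t: 24.2
position: [0.4315, 0.1567, 0.1751]
orientation: [0.463, 0.886, 0.001, -0.001]
wrist_force: [0.2, 0.8, -0.6]
finger_gap: 0.714
finger_force: 0.0
obj 557 c 0.5791 0.1209 LxW 0.1307 0.045 long dir deg 87.6 z med 0.0298 mean [0.5765 0.12  ]
obj 625 c 0.4311 0.0019 LxW 0.0942 0.0446 long dir deg -55.5 z med 0.0338 mean [0.4309 0.0018]
obj 513 c 0.4341 -0.0918 LxW 0.0849 0.0419 long dir deg 11.1 z med 0.0347 mean [ 0.434  -0.0913]
24.25 [0.43083948 0.15430406 0.17445466] tool ang 34.7958152264667
lip 286 c 0.5569 -0.252 LxW 0.2172 0.0126 long dir deg 22.0 z med 0.1034 mean [ 0.555  -0.2538]
```

View pics/it.png

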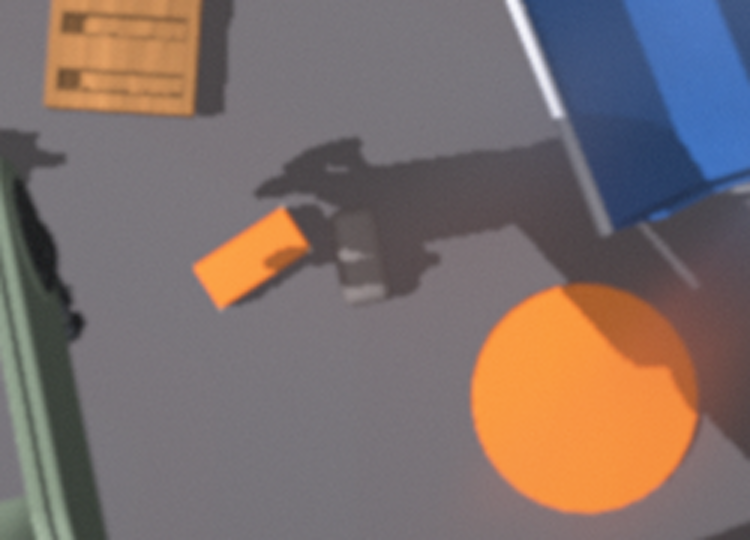

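```bash
python3 -m crank '0.003 -0.6 0 0 0.2;0.003 -1 0 0 0.2;0.003 -1 0 0 0.2;0.003 -1 0 0 0.2;0.003 -1 0 0 0.2'; python3 -m crank '0 -0.01 -0.3 0 0.2;0 -0.01 -0.6 0 0.2;0 -0.01 -0.8 0 0.2;0 -0.01 -0.8 0 0.2;0 -0.01 -0.8 0 0.2';python3 -m crank '0 0 -0.15 0 0.2;0 0 -0.25 0 0.2;0 0 -0.3 0 0.2;0 0 -0.3 0 0.2;0 0 -0.3 0 0.2'
```

```text
t: 24.72
position: [0.4304, -0.0025, 0.1745]
orientation: [0.468, 0.884, -0.002, -0.001]
wrist_force: [-0.7, 0.6, -0.1]
finger_gap: 0.8
finger_force: 0.0
t: 25.13
position: [0.4299, 0.0006, 0.0544]
orientation: [0.466, 0.885, -0.001, -0.003]
wrist_force: [0.0, -1.2, 0.5]
finger_gap: 0.798
finger_force: 0.0
t: 25.55
position: [0.4332, 0.001, 0.0121]
orientation: [0.465, 0.885, 0.001, 0.001]
wrist_force: [-0.0, -0.2, 0.8]
finger_gap: 0.799
finger_force: 0.0
```

```bash
python3 -m crank '-0.01 0 -0.04 0 0.2;-0.01 0 -0.07 0 0.2;-0.01 0 -0.07 0 0.2;-0.01 0 -0.07 0 0.2'; python3 -m crank '0 0 0 0 0.5;0 0 0 0 0.5;0 0 0 0 0.5'; python3 -m crank '0 0 0 0 0.6;0 0 0 0 0.6;0 0 0 0 0.6;0 0 0 0 0.6'
```

```text
t: 25.88
position: [0.4305, 0.0011, 0.0004]
orientation: [0.465, 0.885, 0.0, -0.0]
wrist_force: [-0.1, 0.1, 0.2]
finger_gap: 0.799
finger_force: 0.0
t: 26.13
position: [0.4308, 0.0011, 0.0008]
orientation: [0.465, 0.885, 0.0, 0.0]
wrist_force: [-0.9, 0.5, 4.2]
finger_gap: 0.512
finger_force: 47.1
t: 26.47
position: [0.4308, 0.0011, 0.0009]
orientation: [0.465, 0.885, 0.0, 0.0]
wrist_force: [-0.8, 0.4, 5.8]
finger_gap: 0.508
finger_force: 60.4
```

```bash
python3 -m crank '0 0 0.1 0 0.8;0 0 0.3 0 0.8;0 0 0.5 0 0.8;0 0 0.8 0 0.8;0 0 1 0 0.8'; python3 -m crank '0.34 -0.52 0.1 -0.19 0.8;0.34 -0.52 0.1 -0.19 0.8;0.34 -0.52 0.1 -0.19 0.8;0.34 -0.52 0.1 -0.19 0.8;0.34 -0.52 0.1 -0.19 0.8'; python3 -m crank '0.51 -0.78 0 -0.19 0.8;0.51 -0.78 0 -0.19 0.8;0.51 -0.78 0 -0.19 0.8;0.51 -0.78 0 -0.19 0.8;0.51 -0.78 0 -0.19 0.8'; python3 -m crank '0.5 -0.78 0 -0.19 0.8;0.5 -0.78 0 -0.19 0.8;0.5 -0.78 0 -0.19 0.8;0.5 -0.78 0 -0.19 0.8;0.5 -0.78 0 -0.19 0.8'; python3 -m crank '0 0 0 0 0.8;0 0 0 0 0.8'; python3 items.py
```

```text
t: 26.88
position: [0.4304, 0.0011, 0.1525]
orientation: [0.465, 0.885, 0.0, 0.0]
wrist_force: [2.2, -0.2, -1.8]
finger_gap: 0.506
finger_force: 62.1
t: 27.3
position: [0.4818, -0.0778, 0.1652]
orientation: [0.708, 0.707, -0.0, -0.0]
wrist_force: [-0.3, 0.3, -1.4]
finger_gap: 0.509
finger_force: 62.1
t: 27.72
position: [0.5599, -0.1974, 0.1644]
orientation: [0.884, 0.467, 0.0, 0.001]
wrist_force: [-0.3, 0.2, -1.8]
finger_gap: 0.504
finger_force: 62.1
t: 28.13
position: [0.6343, -0.3145, 0.1635]
orientation: [0.983, 0.186, -0.0, 0.0]
wrist_force: [-0.3, -0.4, -0.7]
finger_gap: 0.505
finger_force: 62.2
t: 28.3
position: [0.6326, -0.3107, 0.1645]
orientation: [0.981, 0.192, -0.001, -0.001]
wrist_force: [-0.7, -0.1, -0.7]
finger_gap: 0.507
finger_force: 62.2
obj 552 c 0.5789 0.1207 LxW 0.1304 0.0447 long dir deg 87.8 z med 0.0301 mean [0.5765 0.1199]
obj 513 c 0.4341 -0.0918 LxW 0.085 0.042 long dir deg 11.3 z med 0.0353 mean [ 0.434  -0.0913]
28.35 [ 0.63259011 -0.31034442  0.16488053] tool ang -67.90030421474736
lip 329 c 0.5652 -0.2746 LxW 0.2188 0.0605 long dir deg 21.5 z med 0.1033 mean [ 0.5516 -0.2567]
```

```bash
python3 -m crank '0 0 -0.2 0 0.8;0 0 -0.4 0 0.8;0 0 -0.55 0 0.8;0 0 -0.55 0 0.8;0 0 -0.55 0 0.8'; python3 -m crank '0 0 0 0 0.35;0 0 0 0 0.3;0 0 0 0 0.3;0 0 0 0 0.3;0 0 0 0 0.3';python3 -m crank '0 0 0.2 0 0.3;0 0 0.4 0 0.3;0 0 0.65 0 0.3;0 0 0.65 0 0.3;0 0 0.65 0 0.3'
```

```text
t: 28.82
position: [0.6323, -0.3099, 0.0822]
orientation: [0.982, 0.191, -0.001, -0.001]
wrist_force: [-1.0, 2.7, -0.5]
finger_gap: 0.506
finger_force: 65.0
t: 29.23
position: [0.6347, -0.3114, 0.0856]
orientation: [0.982, 0.191, 0.002, 0.002]
wrist_force: [0.6, 2.6, 5.6]
finger_gap: 0.702
finger_force: 1.7
t: 29.65
position: [0.6348, -0.3124, 0.1844]
orientation: [0.982, 0.19, 0.003, 0.003]
wrist_force: [-1.1, 0.2, -0.1]
finger_gap: 0.698
finger_force: 0.0
```

```bash
python3 -m crank '-0.67 0.735 0 -0.03 0.2;-0.67 0.735 0 -0.03 0.2;-0.67 0.735 0 -0.03 0.2;-0.67 0.735 0 -0.03 0.2;-0.67 0.735 0 -0.03 0.2'; python3 -m crank '-0.67 0.735 0 -0.03 0.2;-0.67 0.735 0 -0.03 0.2;-0.67 0.735 0 -0.03 0.2;-0.67 0.735 0 -0.03 0.2;-0.67 0.735 0 -0.03 0.2'; python3 -m crank '0 0 -0.1 0 0.2;0 0 -0.2 0 0.2'; python3 items.py; python3 - <<'E'
from h import *
c=load('top');save(c,'soapin.png',(330,70,500,240),3.5)
E
```

```text
t: 30.07
position: [0.5282, -0.1972, 0.1796]
orientation: [0.989, 0.145, -0.002, -0.001]
wrist_force: [-0.1, 0.4, -0.1]
finger_gap: 0.801
finger_force: 0.0
t: 30.48
position: [0.4284, -0.0881, 0.1797]
orientation: [0.995, 0.098, -0.002, -0.001]
wrist_force: [0.2, 0.1, 0.6]
finger_gap: 0.798
finger_force: 0.0
t: 30.65
position: [0.4337, -0.0912, 0.1506]
orientation: [0.995, 0.097, 0.002, 0.001]
wrist_force: [0.3, -0.0, -0.2]
finger_gap: 0.798
finger_force: 0.0
obj 561 c 0.5795 0.1207 LxW 0.131 0.0458 long dir deg 87.5 z med 0.0298 mean [0.5765 0.1194]
30.7 [ 0.4313765  -0.09076185  0.14734115] tool ang -78.83380905676587
lip 315 c 0.5628 -0.2781 LxW 0.2167 0.0911 long dir deg 11.5 z med 0.1096 mean [ 0.5521 -0.2605]
```

View pics/soapin.png

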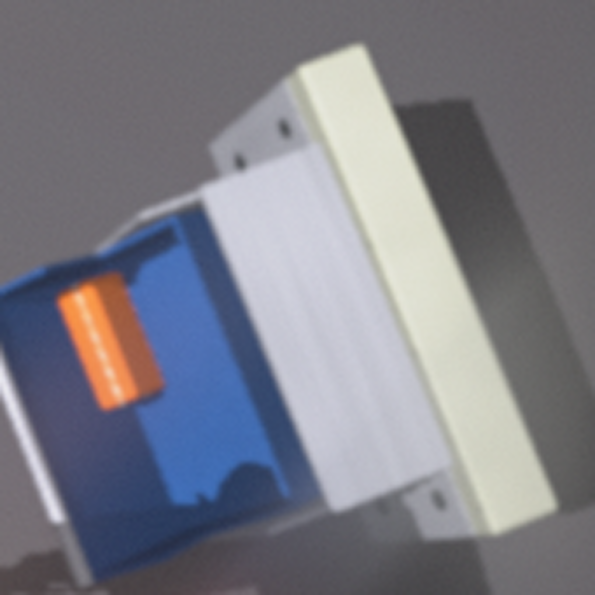

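```bash
python3 - <<'E'
from h import *
W=cloud(load('side'));Z=W[...,2]
rect(W,(Z>.031)&(Z<.04)&(W[...,0]>.33)&(W[...,0]<.55)&(W[...,1]<.05)&(W[...,1]>-.2),'pumice')
E
python3 -m crank '0.005 -0.004 -0.2 0 0.2;0.005 -0.004 -0.4 0 0.2;0.005 -0.004 -0.6 0 0.2;0.005 -0.004 -0.6 0 0.2;0.005 -0.004 -0.6 0 0.2'
```

```text
pumice 317 c 0.434 -0.0962 LxW 0.0838 0.04 long dir deg 9.1 z med 0.0351 mean [ 0.4334 -0.0971]
t: 31.17
position: [0.4329, -0.0914, 0.0599]
orientation: [0.995, 0.097, -0.001, -0.0]
wrist_force: [0.1, -1.1, 0.4]
finger_gap: 0.797
finger_force: 0.0
```

```bash
python3 -m crank '0.004 -0.003 -0.2 0 0.2;0.004 -0.003 -0.35 0 0.2;0.004 -0.003 -0.39 0 0.2;0.004 -0.003 -0.39 0 0.2;0.004 -0.003 -0.39 0 0.2'; python3 -m crank '0 0 0 0 0.5;0 0 0 0 0.5;0 0 0 0 0.6;0 0 0 0 0.7;0 0 0 0 0.7';python3 -m crank '0 0 0.1 0 0.8;0 0 0.3 0 0.8;0 0 0.5 0 0.8;0 0 0.8 0 0.8;0 0 1 0 0.8'
```

```text
t: 31.58
position: [0.435, -0.0919, 0.0033]
orientation: [0.995, 0.097, 0.001, 0.001]
wrist_force: [-0.3, -0.7, 0.9]
finger_gap: 0.794
finger_force: 0.0
t: 32.0
position: [0.4347, -0.0917, 0.0036]
orientation: [0.995, 0.097, 0.002, 0.001]
wrist_force: [-0.9, -0.1, 8.0]
finger_gap: 0.473
finger_force: 60.4
t: 32.42
position: [0.4336, -0.0914, 0.155]
orientation: [0.995, 0.097, 0.001, 0.0]
wrist_force: [2.1, -0.2, -0.6]
finger_gap: 0.472
finger_force: 61.3
```

```bash
python3 -m crank '0.345 -0.866 0.07 0.03 0.8;0.345 -0.866 0.07 0.03 0.8;0.345 -0.866 0.07 0.03 0.8;0.345 -0.866 0.07 0.03 0.8;0.345 -0.866 0.07 0.03 0.8'; python3 -m crank '0.345 -0.866 0 0.03 0.8;0.345 -0.866 0 0.03 0.8;0.345 -0.866 0 0.03 0.8;0.345 -0.866 0 0.03 0.8;0.345 -0.866 0 0.03 0.8'; python3 -m crank '0 0 0 0 0.8;0 0 0 0 0.8'; python3 -m crank '0 0 -0.2 0 0.8;0 0 -0.4 0 0.8;0 0 -0.55 0 0.8;0 0 -0.55 0 0.8;0 0 -0.55 0 0.8'; python3 -m crank '0 0 0 0 0.35;0 0 0 0 0.3;0 0 0 0 0.3;0 0 0 0 0.3;0 0 0 0 0.3';python3 -m crank '0 0 0.2 0 0.3;0 0 0.4 0 0.3;0 0 0.65 0 0.3;0 0 0.65 0 0.3;0 0 0.65 0 0.3'
```

```text
t: 32.83
position: [0.4868, -0.2249, 0.1633]
orientation: [0.99, 0.142, 0.001, 0.001]
wrist_force: [0.0, -0.2, -0.4]
finger_gap: 0.473
finger_force: 61.3
t: 33.25
position: [0.5376, -0.3537, 0.162]
orientation: [0.982, 0.189, 0.0, 0.001]
wrist_force: [-1.0, 0.4, -0.2]
finger_gap: 0.47
finger_force: 61.4
t: 33.42
position: [0.5362, -0.3495, 0.1624]
orientation: [0.982, 0.191, -0.0, -0.001]
wrist_force: [-0.3, 0.5, -0.5]
finger_gap: 0.471
finger_force: 61.4
t: 33.83
position: [0.5362, -0.3494, 0.0796]
orientation: [0.982, 0.191, -0.001, -0.001]
wrist_force: [1.1, -0.5, -0.1]
finger_gap: 0.469
finger_force: 61.3
t: 34.25
position: [0.5382, -0.3519, 0.0821]
orientation: [0.982, 0.191, 0.002, 0.002]
wrist_force: [-1.0, 3.1, 5.7]
finger_gap: 0.696
finger_force: 0.0
t: 34.67
position: [0.5385, -0.3528, 0.1808]
orientation: [0.982, 0.19, 0.003, 0.003]
wrist_force: [0.2, 0.2, -0.3]
finger_gap: 0.698
finger_force: 0.0
```

```bash
python3 -m crank '0.007 0.4 0 0 1;0.007 0.8 0 0 1;0.007 0.934 0 0 1;0.007 0.934 0 0 1;0.007 0.934 0 0 1'; python3 -m crank '0 0 -0.25 0 1;0 0 -0.5 0 1;0 0 -0.66 0 1;0 0 -0.66 0 1;0 0 -0.66 0 1'; python3 - <<'E'
from h import *
c=grab('top');save(c,'full.png',(330,70,500,240),3.5);grab('side')
s=robot.get_state();p=s['position'];d=p[:2]-np.array([.5915,-.3395]);e=np.deg2rad(22.3);print(p,'x mine',2-1000*(d@[-np.sin(e),np.cos(e)]),'a',d@[np.cos(e),np.sin(e)])
E
```

```text
t: 35.08
position: [0.5372, -0.2077, 0.1764]
orientation: [0.981, 0.192, -0.001, -0.001]
wrist_force: [0.1, 0.1, -0.2]
finger_gap: 0.002
finger_force: 0.0
t: 35.5
position: [0.5373, -0.2119, 0.077]
orientation: [0.982, 0.19, -0.001, -0.001]
wrist_force: [0.9, -0.4, 1.2]
finger_gap: 0.003
finger_force: 0.0
[ 0.53928019 -0.21241327  0.07973226] x mine -135.39700598773769 a -9.043305447865579e-05
```

View pics/full.png

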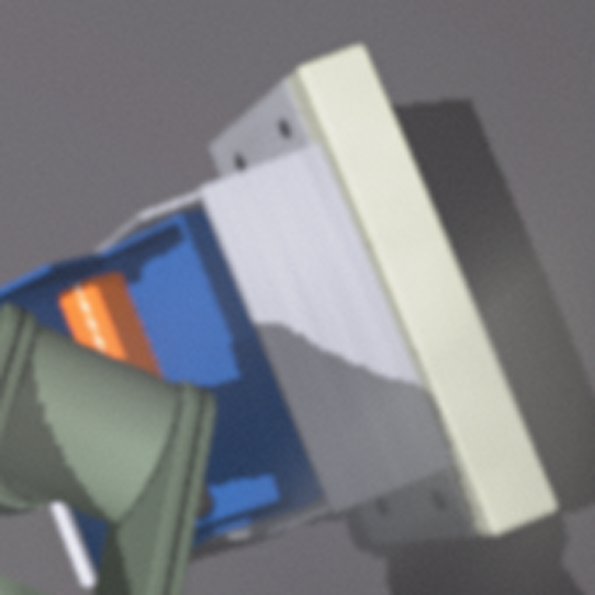

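```bash
python3 -m crank '0.03 -0.07 0.02 0 1;0.06 -0.14 0.05 0 1;0.08 -0.2 0.08 0 1;0.1 -0.24 0.1 0 1;0.1 -0.24 0.1 0 1'; python3 -m crank '0.02 -0.05 0.03 0 1;0.04 -0.1 0.06 0 1;0.06 -0.15 0.09 0 1;0.08 -0.2 0.11 0 1;0.08 -0.2 0.11 0 1'; python3 -m crank '0.02 -0.05 0.02 0 1;0.04 -0.1 0.03 0 1;0.06 -0.15 0.05 0 1;0.08 -0.2 0.06 0 1;0.08 -0.2 0.06 0 1'; python3 -m crank '0.02 -0.05 0.01 0 1;0.04 -0.1 0.02 0 1;0.06 -0.15 0.03 0 1;0.08 -0.2 0.03 0 1;0.08 -0.2 0.03 0 1'; cat > lip.py <<'E'
from h import *
s=robot.get_state();p=s['position'];d=p[:2]-np.array([.5915,-.3395]);e=np.deg2rad(22.3)
print(p,'x mine',2-1000*(d@[-np.sin(e),np.cos(e)]),s['wrist_force'])
c=grab('side');W=cloud(c);d=W[...,:2]-np.array([.5915,-.3395]);A=d@[np.cos(e),np.sin(e)];X=2-1000*(d@[-np.sin(e),np.cos(e)]);Z=W[...,2]
im=c['color'].astype(int)
for a in(-.09,-.06,.06,.09):
    m=(abs(A-a)<.01)&(Z>.09)&(Z<.2)&(X>-130)&(X<66); i=np.argsort(X[m]);q=np.c_[X[m],1000*Z[m],A[m]*1000][i];print(a,np.round(q[::max(1,len(q)//10)]).astype(int).tolist())
E
python3 lip.py
```

```text
t: 36.02
position: [0.5548, -0.2494, 0.0953]
orientation: [0.982, 0.19, 0.002, 0.002]
wrist_force: [0.2, -0.7, 0.4]
finger_gap: -0.002
finger_force: 0.0
t: 36.43
position: [0.5663, -0.279, 0.1108]
orientation: [0.982, 0.19, 0.001, 0.001]
wrist_force: [0.7, 0.3, -0.3]
finger_gap: -0.002
finger_force: 0.0
t: 36.85
position: [0.5779, -0.309, 0.1192]
orientation: [0.982, 0.19, 0.001, 0.001]
wrist_force: [-0.6, 0.5, -0.3]
finger_gap: 0.003
finger_force: 0.0
t: 37.27
position: [0.5897, -0.3389, 0.1233]
orientation: [0.982, 0.19, 0.0, 0.001]
wrist_force: [0.8, -0.9, 0.2]
finger_gap: 0.002
finger_force: 0.0
[ 0.58968051 -0.33890849  0.12331039] x mine 0.7623090691978736 [ 0.755763   -0.89566504  0.16829271]
-0.09 [[-90, 110, -94], [-87, 114, -89], [-84, 111, -88], [-81, 111, -81], [-79, 112, -80], [-76, 101, -85], [-70, 98, -86], [57, 158, -95], [59, 156, -83], [62, 157, -85], [64, 152, -90]]
-0.06 [[-90, 109, -70], [-86, 114, -52], [-82, 113, -70], [-79, 102, -53], [-76, 103, -62], [-73, 97, -54], [-69, 97, -65], [-65, 93, -68], [56, 153, -52], [59, 155, -55], [63, 152, -57]]
0.06 [[-89, 111, 57], [-86, 114, 55], [-83, 115, 63], [-81, 112, 67], [-78, 108, 60], [-77, 101, 67], [-74, 105, 65], [-71, 99, 59], [-69, 96, 52], [-66, 95, 62], [-63, 95, 52], [65, 150, 51]]
0.09 [[-89, 114, 81], [-86, 113, 99], [-82, 111, 98], [-79, 114, 97], [-76, 105, 91], [-73, 100, 93], [-68, 96, 87], [-63, 93, 91], [58, 158, 87], [61, 154, 99], [65, 151, 100]]
```

```bash
python3 -m crank '0 0 0.2 0 1;0 0 0.38 0 1;0 0 0.38 0 1'; python3 -m crank '-0.331 0.808 0 0 1;-0.331 0.808 0 0 1;-0.331 0.808 0 0 1;-0.331 0.808 0 0 1;-0.331 0.808 0 0 1'; python3 -m crank '0 0 -0.25 0 1;0 0 -0.5 0 1;0 0 -0.77 0 1;0 0 -0.77 0 1;0 0 -0.77 0 1'; python3 -m crank '0.03 -0.07 0 0 1;0.05 -0.12 0 0 1;0.065 -0.16 0 0 1;0.08 -0.2 0.02 0 1;0.08 -0.2 0.02 0 1'; python3 lip.py
```

```text
t: 37.57
position: [0.5915, -0.3384, 0.1864]
orientation: [0.982, 0.19, 0.004, 0.003]
wrist_force: [0.6, -0.0, 1.5]
finger_gap: -0.001
finger_force: 0.0
t: 37.98
position: [0.5381, -0.2135, 0.1807]
orientation: [0.981, 0.192, -0.0, -0.0]
wrist_force: [-0.5, -1.0, -0.1]
finger_gap: 0.0
finger_force: 0.0
t: 38.4
position: [0.5387, -0.2164, 0.0633]
orientation: [0.982, 0.19, -0.002, -0.001]
wrist_force: [0.6, 0.1, 1.3]
finger_gap: -0.001
finger_force: 0.0
t: 38.82
position: [0.5521, -0.243, 0.0709]
orientation: [0.982, 0.189, 0.001, -0.003]
wrist_force: [-1.8, 15.8, 10.1]
finger_gap: -0.005
finger_force: 7.3
[ 0.55211412 -0.24301289  0.07091618] x mine -102.21602189831248 [-1.77898846 15.84585673 10.0693277 ]
-0.09 [[-88, 109, -99], [-84, 116, -95], [-82, 116, -88], [-79, 116, -80], [-76, 114, -88], [-75, 110, -90], [-71, 103, -91], [-66, 100, -83], [60, 157, -87], [63, 156, -97], [65, 155, -95]]
-0.06 [[-87, 112, -64], [-83, 115, -61], [-78, 117, -67], [-76, 115, -52], [-72, 104, -65], [-68, 102, -52], [-65, 96, -60], [-61, 96, -54], [-58, 93, -64], [61, 158, -62], [64, 154, -53]]
0.06 [[-76, 111, 51], [-73, 105, 61], [59, 151, 54], [59, 157, 60], [60, 157, 56], [60, 155, 69], [60, 156, 54], [61, 153, 67], [61, 157, 61], [62, 158, 57], [62, 155, 70], [63, 152, 59], [63, 155, 66], [64, 151, 57], [64, 153, 65], [64, 154, 51], [65, 157, 59], [65, 153, 59], [66, 156, 67]]
0.09 [[-76, 113, 95], [-70, 103, 91], [-68, 100, 87], [-66, 100, 88], [-64, 102, 98], [-62, 100, 94], [-60, 96, 98], [-57, 93, 90], [60, 156, 94], [61, 156, 98], [63, 156, 91], [65, 151, 85]]
```

```bash
python3 -m crank '0.012 -0.03 0.02 0 1;0.025 -0.06 0.04 0 1;0.04 -0.1 0.06 0 1;0.05 -0.13 0.08 0 1;0.063 -0.154 0.09 0 1'; python3 -m crank '0.02 -0.05 0.02 0 1;0.04 -0.1 0.045 0 1;0.06 -0.15 0.065 0 1;0.08 -0.2 0.085 0 1;0.096 -0.234 0.1 0 1'; python3 lip.py
```

```text
t: 39.28
position: [0.5609, -0.2668, 0.085]
orientation: [0.982, 0.19, 0.001, -0.002]
wrist_force: [-4.2, 9.1, 7.3]
finger_gap: 0.0
finger_force: 5.0
t: 39.7
position: [0.576, -0.3049, 0.099]
orientation: [0.982, 0.19, 0.001, 0.0]
wrist_force: [-1.7, 3.3, 3.0]
finger_gap: 0.001
finger_force: 2.0
[ 0.57598407 -0.30487732  0.09904834] x mine -35.92085244013237 [-1.73767663  3.34513027  2.95012682]
-0.09 [[-19, 149, -84], [-18, 155, -85], [-17, 153, -96], [-16, 154, -98], [-15, 155, -86], [-13, 152, -81], [-13, 151, -99], [-12, 157, -81], [-11, 153, -80], [-11, 135, -90], [-10, 137, -84], [-9, 128, -84]]
-0.06 [[-20, 151, -60], [-18, 155, -69], [-15, 153, -67], [-13, 156, -59], [-11, 154, -56], [-10, 136, -52], [-9, 130, -60], [-7, 127, -63], [-5, 121, -68], [-3, 110, -69], [-1, 104, -54], [2, 95, -50]]
0.06 [[-8, 132, 56]]
0.09 []
```

```bash
python3 -m crank '0.02 -0.05 0.01 0 1;0.04 -0.1 0.02 0 1;0.06 -0.14 0.03 0 1;0.07 -0.17 0.04 0 1;0.07 -0.17 0.04 0 1'; python3 -m crank '0.01 -0.025 0.01 0 1;0.02 -0.05 0.01 0 1;0.02 -0.05 0.01 0 1'; python3 lip.py
```

```text
t: 40.17
position: [0.5863, -0.3313, 0.1021]
orientation: [0.982, 0.19, 0.0, 0.001]
wrist_force: [0.2, -0.1, 0.4]
finger_gap: -0.001
finger_force: 0.0
t: 40.42
position: [0.5889, -0.338, 0.1036]
orientation: [0.982, 0.19, -0.0, 0.0]
wrist_force: [0.3, -0.4, -0.1]
finger_gap: 0.001
finger_force: 0.0
[ 0.58886474 -0.33798443  0.10356261] x mine -0.40218570270666065 [ 0.27430912 -0.43893696 -0.14924474]
-0.09 [[14, 155, -84], [16, 159, -98], [17, 160, -85], [18, 159, -97], [19, 158, -99], [20, 159, -87], [21, 160, -90], [21, 161, -94], [23, 160, -89], [24, 158, -91], [24, 159, -94], [26, 157, -80], [26, 154, -81]]
-0.06 [[15, 156, -69], [16, 157, -56], [17, 157, -58], [19, 156, -54], [20, 158, -68], [21, 160, -56], [22, 161, -69], [23, 158, -54], [24, 158, -66], [25, 159, -54], [26, 156, -64]]
0.06 []
0.09 [[53, 129, 99]]
```

```bash
python3 -m crank '0.01 -0.025 0 0 1;0.015 -0.037 0 0 1;0.015 -0.037 0 0 1'; python3 -m crank '0.01 -0.025 0 0 1;0.01 -0.025 0 0 1';python3 -m crank '0.01 -0.025 0 0 1;0.01 -0.025 0 0 1'; python3 lip.py
```

```text
t: 40.72
position: [0.5896, -0.3395, 0.1039]
orientation: [0.982, 0.19, -0.001, -0.004]
wrist_force: [-4.2, 9.8, 4.9]
finger_gap: -0.001
finger_force: 5.2
t: 40.88
position: [0.5894, -0.3393, 0.1039]
orientation: [0.982, 0.19, -0.003, -0.008]
wrist_force: [-8.4, 19.0, 8.9]
finger_gap: -0.005
finger_force: 10.5
t: 41.05
position: [0.5893, -0.3392, 0.104]
orientation: [0.982, 0.19, -0.004, -0.012]
wrist_force: [-11.9, 28.9, 13.2]
finger_gap: -0.001
finger_force: 15.8
[ 0.5893114  -0.33920106  0.10396327] x mine 0.8929363503958616 [-11.86797539  28.89420465  13.16698284]
-0.09 [[16, 155, -89], [17, 157, -93], [18, 159, -81], [19, 160, -85], [20, 159, -96], [21, 160, -99], [22, 162, -88], [23, 157, -87], [24, 161, -93], [25, 162, -90], [26, 159, -91], [27, 157, -92], [27, 157, -95]]
-0.06 [[16, 158, -66], [18, 155, -51], [19, 158, -65], [20, 157, -51], [21, 159, -65], [22, 159, -51], [23, 160, -65], [25, 159, -51], [25, 160, -63], [27, 160, -50], [28, 158, -61]]
0.06 []
0.09 []
```

```bash
python3 -m crank '-0.05 0.12 0 0 1;-0.1 0.25 0 0 1;-0.2 0.49 0 0 1;-0.2 0.49 0 0 1'; python3 -m crank '0 0 0.5 0 1;-0.3 0.3 0.8 0 1;-0.6 0.8 0.8 0 1;-0.8 0.9 0.8 0 1;-0.9 1 0.8 0 1'; python3 -m crank '-0.3 0.9 0 0 1;-0.3 0.9 0 0 1;-0.3 0.9 0 0 1;-0.3 0.9 0 0 1;-0.3 0.9 0 0 1';python3 lip.py; python3 - <<'E'
from h import *
c=grab('top');save(c,'end.png',s=1.5);W=cloud(c);e=np.deg2rad(22.3);d=W[...,:2]-np.array([.5915,-.3395]);A=d@[np.cos(e),np.sin(e)];X=2-1000*(d@[-np.sin(e),np.cos(e)]);Z=W[...,2]
for a in(-.07,0,.07):
    m=(abs(A-a)<.02); l=m&(Z>.15)&(Z<.166)&(X<60)&(X>-40); h=m&(Z>.168)&(Z<.178)
    print(a,'lip x',np.percentile(X[l],[5,50,95]),'z',np.percentile(Z[l],[50,95]),'hood front',np.percentile(X[h],1))
w=(Z>.18)&(Z<.2)&(X>100);print('wall front',np.percentile(X[w],1))
m=(abs(A)<.1)&(Z<.14)&(X>28)&(X<70);q=Z[m];print('in bin z',np.percentile(q,[5,50,95]))
E
```

```text
t: 41.43
position: [0.5605, -0.2713, 0.1034]
orientation: [0.981, 0.192, -0.002, -0.003]
wrist_force: [-0.7, 0.1, -0.7]
finger_gap: -0.005
finger_force: 0.0
t: 41.85
position: [0.4674, -0.1668, 0.2136]
orientation: [0.982, 0.19, 0.002, 0.001]
wrist_force: [0.4, 0.7, 0.1]
finger_gap: 0.0
finger_force: 0.0
t: 42.27
position: [0.4213, -0.0296, 0.2127]
orientation: [0.981, 0.193, 0.001, -0.0]
wrist_force: [-0.0, -0.0, -0.4]
finger_gap: -0.002
finger_force: 0.0
[ 0.4212803  -0.02963781  0.21268159] x mine -349.27842115725554 [-0.04535632 -0.01754966 -0.37577043]
-0.09 [[16, 157, -90], [17, 158, -93], [18, 161, -83], [19, 160, -85], [20, 161, -98], [21, 159, -99], [22, 160, -95], [23, 162, -100], [24, 159, -85], [25, 159, -97], [26, 158, -99], [27, 158, -86], [28, 158, -98]]
-0.06 [[16, 157, -65], [18, 155, -60], [19, 159, -66], [20, 159, -68], [20, 159, -62], [21, 159, -65], [22, 159, -52], [22, 157, -69], [23, 160, -64], [24, 158, -66], [25, 160, -54], [26, 160, -57], [27, 158, -58], [28, 158, -51], [28, 156, -69]]
0.06 [[17, 154, 58], [18, 158, 52], [20, 157, 67], [20, 159, 63], [21, 16
[... 669 characters left out ...]
7904681639183Traceback (most recent call last):
  File "<stdin>", line 7, in <module>
    return _quantile_unchecked(
        a, q, axis, out, overwrite_input, method, keepdims, weights)
    return _ureduce(a,
                    func=_quantile_ureduce_func,
    ...<5 lines>...
                    overwrite_input=overwrite_input,
                    method=method)
    r = func(a, **kwargs)
    result = _quantile(arr,
                       quantiles=q,
    ...<2 lines>...
                       out=out,
                       weights=wgt)
    slices_having_nans = np.isnan(arr[-1, ...])
                                  ~~~^^^^^^^^^
IndexError: index -1 is out of bounds for axis 0 with size 0
```

View pics/end.png

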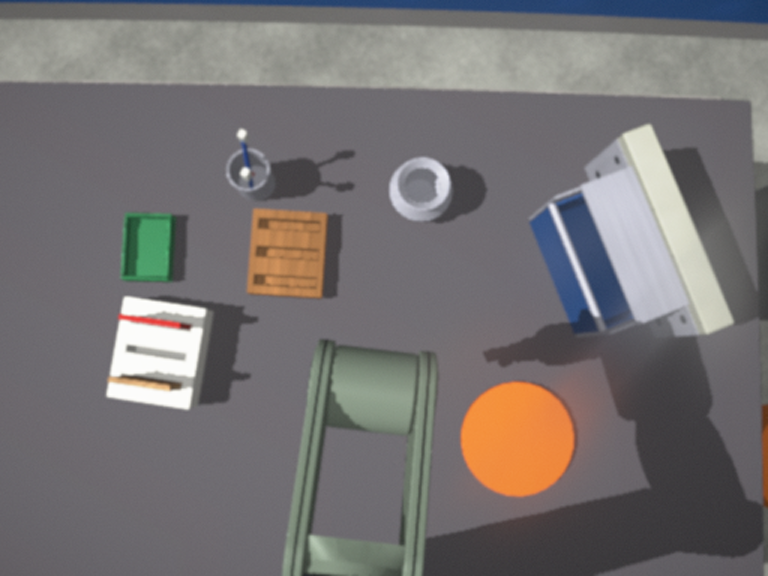

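```bash
python3 - <<'E'
from h import *
W=cloud(load('side'));Z=W[...,2];X,Y=W[...,0],W[...,1]
m=((Z>.02)&(Z<.045)&(X>.25)&(X<.9)&(Y<.25)&(Y>-.6)).astype(np.uint8)
n,l,st,_=cv2.connectedComponentsWithStats(m)
for i in range(1,n):
    if st[i,4]>40: rect(W,l==i,'obj')
print(robot.job_done())
E
```

```text
obj 93 c 0.7467 0.1628 LxW 0.0671 0.0267 long dir deg -53.1 z med 0.0318 mean [0.7446 0.1587]
obj 887 c 0.6344 0.1151 LxW 0.1548 0.1353 long dir deg -2.0 z med 0.0298 mean [0.6398 0.0964]
obj 131 c 0.7841 -0.0916 LxW 0.0618 0.0206 long dir deg -54.6 z med 0.0303 mean [ 0.7853 -0.0921]
obj 138 c 0.7186 -0.1378 LxW 0.1053 0.0426 long dir deg -53.0 z med 0.0361 mean [ 0.7107 -0.1423]
obj 279 c 0.518 -0.4649 LxW 0.1398 0.0132 long dir deg -72.2 z med 0.0323 mean [ 0.519 -0.467]
obj 118 c 0.5049 -0.5664 LxW 0.0573 0.0222 long dir deg -89.6 z med 0.0334 mean [ 0.5035 -0.5687]
the job is handed in; nothing more can be done
None
```

I handed the job in at about 42 s: the mirror and foot board are fully down in the caddy's two outer slots, and the soap case and pumice are in the bin, which is pushed shut against its stop. I saw the soap case in the bin; for the pumice I only have the grip, the release over the bin and no stray left on the ledge. I didn't touch the four bystanders.

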